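Pack the last quarter bottle and log the case

ROBOT

A 6-joint arm with a two-finger parallel gripper is mounted at the origin on the work surface. World frame = base frame: x ahead of the robot, y to its left, z up, the work surface at z = 0. Lengths are in m, angles in degrees, forces in N, time in s.
With the tool pointing down it reaches from about 0.3 to 1 m from the base axis. Payload 5.1 kg.
Tool frame: the origin (TCP) lies midway between the tips of the shut fingers; the grasp point (between the pads) lies 19 mm behind it (r.pinch_z is the distance from the TCP to the grasp point, in m); z points along the fingers, y is the direction in which the jaws open and shut (so a half turn about z gives the same grasp; the last joint's range is limited). The gripper opens to 95 mm and grips with 3 to 60 N. Pads are 20 mm wide; open, the fingers measure 119 mm over their backs; the gripper's body (75 mm by 180 mm) begins 59 mm behind the grasp point.
Start: joints at [67.231, 7.093, 94.555, -0, 78.352, -4.733], TCP at [0.201, 0.618, 0.215] pointing down, gripper open.
Joint ranges: [-149.61, 149.61], [-58.7, 133.49], [1.44, 155.28], [-77.14, 257.14], [18.33, 153.61], [-166.67, 166.67]. Speed limits (degrees/s): [147.25, 147.25, 180, 180, 180, 180].

INTERFACE

Orientations are given as [roll, pitch, yaw] about the fixed x, y, z axes, in that order (R = Rz(yaw) Ry(pitch) Rx(roll)).
In Python, from cell import r, vision, finder gives the robot as it stands.
- The arm moves only by the shell command python3 -m pendant 'ROWS' [FORCE]. ROWS is text: rows parted by semicolons, each of 7 numbers parted by spaces: the turn, a rotation vector about the tool's x, y, z in units of 6 degrees (1.0 is 6 degrees), then the shift along the tool's x, y, z in units of 40 mm (1.0 is 40 mm), then the closure, from -1 (fully open) to 1 (shut), so that 0 is half open. A call has 1 to 10 rows; each row shifts and turns the commanded pose from where the row before left it, along the tool's axes as they then stand; what a row does not reach is not made up. A row lasts 1/8 s, in which the tool goes at most 62.5 mm and 10.7 degrees, less where a joint would pass 70% of its speed; a pose out of reach is approached as far as the arm can. A call is refused whole if a number of a shift passes 1 or a number of a turn 1, either way. A call with a gripper value outside its range is refused whole. The fingers move at their own pace and stop on an object; FORCE is the grip in N (left out, the last holds). Time passes only in rows, so rows that do not move let the fingers close. It gives the time, the measured TCP pose, the force and the opening at its end, in the units of the state.
- r.observe(): the state, without advancing time (a new reading comes with each control period).
- vision.get_image(name): name is "side" or "top"; returns a dict with "img" (400x640x3 uint8, red, green, blue), "intrinsics" (3x3 intrinsics, pixels), "R" (3x3) and "t" (3): a world point X has camera coordinates R X + t. Camera axes: x right, y down, z forward; pixel columns grow to the right and rows downward; lengths in m; the calibration is good to about 2 mm. A picture is of the moment at which its call begins. There is no depth.
- r.sign_off(): hands the job in, once; it reports no verdict.
Trained networks look in the newest picture that a camera, given by its name, has taken for a name from the list of things; names that differ only in an ending like _2 or _b are one class to them, and where a whole thing is asked for, a point or a joint stands for the part that bears it (a point fixed in the world has none). Each returns a list of dicts, best first, with "conf" (0 to 1); they miss things now and then, are a little off and sometimes report something else, mostly with a low value. They report only what shows in the picture. A call takes as long as a camera call. They do not tell look-alikes from the thing itself.
- finder.boxes_of(camera, target): "centre" ([x, y, z] in m, in world coordinates, good to about 4 mm: the middle of the surface that is visible of it).
- finder.cut_out(camera, target): "mask" (400x640 bool, what is visible of it).
The state is a dict: "time": time; "joint_pos": joint angles; "joint_velocities": joint speeds; "effort": joint torques, N m; "position": TCP position; "tool_rot": TCP orientation; "force": force on the tool from outside, world axes, zero at the start; "ft_torque": the same for the moment, N m; "width": finger opening in m.
Only numpy, scipy, OpenCV 4.12 (cv2) and the standard library are available. Lean on these libraries where they do the work, as an engineer would, in place of code of your own. Each camera call takes 0.05 s, during which the arm holds its last target.

TASK

Stand the single wine bottle from the table upright in the free corner of the open wooden case, easing the loosely standing bottles aside without knocking them hard, so that all four stand on its floor, and let it go. Then log the case: pinch the clamped scanner's trigger against its grip until it is fully home, keep it in for about a second, and let it spring back. Don't crush the scanner, and leave the jar, the tumbler and the coasters alone.

Things in the scene. Friction and masses are not known exactly. Their poses are not given: they have to be found in the camera images.
- bottle_mid (a point): the single green glass bottle on the table, to be packed: 176 mm high, 0.25 to 0.5 kg, body 50 mm in diameter up to 92 mm above its base, shoulder from there to 122 mm, straight neck 27 mm in diameter from 134 mm to the top; bottom edge bevelled 6 mm high, 5 mm inwards. This point: on its axis half-way up, 88 mm above its base; z up. Grasp the neck from above, 150 mm above the base.
- crate: open square wooden case fixed on the table, 124 x 124 mm outside, 80 mm high, walls and floor 6 mm, inside 112 x 112 mm; origin at the centre of its underside on the table, x and y along its sides, z up; any yaw. Takes four 50 mm bottles two by two; three are in it.
- crate_gap (a point): middle of the free corner place on the case's inner floor (6 mm above the table), at +28.5, +28.5 mm of the case, axes as the case. A bottle hard in this corner has its axis at +31, +31 mm. The two neighbours stick out into the place by up to about 10 mm each: the bottle only goes down when it pushes them aside.
- mate_a_mid (a point): one of three bottles standing loosely in the case, shaped like the one to pack, 0.25 to 0.5 kg; this point is on its axis, half-way up (88 mm above its base), z up. It slides on the case floor when pushed with a few newtons. It stands in the corner of the case at -x, +y, shifted towards the free place.
- mate_b_mid (a point): one of three bottles standing loosely in the case, shaped like the one to pack, 0.25 to 0.5 kg; this point is on its axis, half-way up (88 mm above its base), z up. It slides on the case floor when pushed with a few newtons. It stands in the corner of the case at -x, -y, diagonally across from the free place.
- mate_c_mid (a point): one of three bottles standing loosely in the case, shaped like the one to pack, 0.25 to 0.5 kg; this point is on its axis, half-way up (88 mm above its base), z up. It slides on the case floor when pushed with a few newtons. It stands in the corner of the case at +x, -y, shifted towards the free place.
- grip_squeeze (a point): point to squeeze about. z runs up along the grip (raked 0.26 rad), x forwards from grip back to trigger, y across. Grip 34 mm deep (x), 32 wide (y); this point is 60 mm above its foot, 48 mm below its top, midway between grip back (x -22.5 mm) and front of the squeezed trigger (+22.5; released +34 mm). Reach down along the grip, one finger behind it, one before the trigger.
- grip: the fixed, standing pistol grip of the scanner, about 108 mm long; origin at its foot, axes as grip_squeeze. The scanner is clamped head-down on a steel plate (130 x 100 mm) fixed to the table; the head (36 to 76 mm above the table) looks towards the case, the grip rises from it, leaning back, away from where the head looks.
- trigger_pad (a point): point on the front of the trigger paddle (9 mm thick, 22 mm wide, tip 75 mm from its hinge), 50 mm along it from its hinge at the foot of the grip; its z runs up along the paddle, its x forwards out of its front.
- trigger (a joint): angle of the sprung trigger, rad: 0 released (free end stands out from the grip), 0.22 fully squeezed home; hinged at its lower end. It needs about 4 N at trigger_pad to start and about 11 N to be fully home, where it meets a hard stop; it springs back when let go. The scanner is to be squeezed with less than 45 N.
- cork_jar: bystander: lidded glass jar, 72 mm in diameter, 100 mm high; origin at its underside
- tumbler: bystander: white tumbler, 72 mm in diameter, 90 mm high; origin at its underside
- coasters: bystander: stack of cork coasters, 90 mm in diameter, 24 mm high; origin at its underside
There are look-alikes about, which are no part of the job. Leave any blue or red look-alike of the part that bears mate_c_mid alone.

How it is judged:
By the outcome, as a careful person would: the job done as asked, in the order asked, and still so for the second after the job is handed in, with the robot touching nothing.
It also fails if it takes over 67 s, if anything falls off the work surface, if the arm or the gripper's body presses on something with over 40 N, if the wrist force passes 120 N, or if a joint passes its speed limit or range.

## Working session

There is one attempt and no reset: what is moved stays moved. The work goes in short steps, Python scripts to look and compute and a shell command to move; the robot and the scene stay as the last step left them, time stands still between calls to the robot, and variables do not carry over. Pictures are saved under pics/ and viewed, and the job is handed in when it is done.

```bash
ls; mkdir -p pics; python3 - <<'E'
from cell import r, vision, finder
import cv2,numpy as np
print(r.observe(), r.pinch_z)
for n in ("side","top"):
    d=vision.get_image(n); cv2.imwrite(f"pics/{n}0.png",d["img"][:,:,::-1]); print(n,d["intrinsics"],d["R"],d["t"])
    for t in ["bottle_mid","crate","crate_gap","mate_a_mid","grip_squeeze","grip","trigger_pad","cork_jar","tumbler","coasters"]:
        try: print(t,[(np.round(b["centre"],3).tolist(),round(b["conf"],2)) for b in finder.boxes_of(n,t)])
        except Exception as e: print(t,e)
E
```

```text
pics
{'time': 0.0, 'joint_pos': array([ 6.72294864e+01,  7.13429470e+00,  9.46333155e+01,  1.39714672e-03,
        7.83517281e+01, -4.73117960e+00]), 'joint_velocities': array([ 0.01544733,  0.06508386,  0.02205173,  0.01497011, -0.04639865,
       -0.08178471]), 'effort': array([-1.10844841e-03, -4.17622876e+01, -3.59929991e+01,  7.73213524e-02,
        4.91488015e-02, -1.65427500e-04]), 'position': array([0.20104261, 0.61745592, 0.21338594]), 'tool_rot': array([-1.79881181e+02, -1.12062433e-02,  1.61960371e+02]), 'force': array([-0.31970102,  0.28710825, -0.26779221]), 'ft_torque': array([-0.02395926,  0.01580238, -0.01753982]), 'width': 0.09484842968888212} 0.0188
side [[466.1826543    0.         317.02075033]
 [  0.         466.1826543  201.19251416]
 [  0.           0.           1.        ]] [[-0.99633779 -0.0837578  -0.01719438]
 [-0.03868553  0.62090731 -0.78292882]
 [ 0.07625251 -0.77939639 -0.62187363]] [0.60751546 0.1255092  1.05867241]
bottle_mid [([0.443, -0.303, 0.087], 0.55), ([0.557, 0.008, 0.059], 0.29)]
crate [([0.56, 0.004, 0.057], 0.93)]
crate_gap [([0.558, 0.006, 
[... 463 characters left out ...]
.20131719]
 [  0.         423.65846351 200.97887328]
 [  0.           0.           1.        ]] [[-0.02831398 -0.99957107  0.00748318]
 [-0.99420142  0.02738337 -0.10398893]
 [ 0.10373941 -0.01038413 -0.9945503 ]] [-0.00791009  0.59141508  0.91382077]
bottle_mid [([0.446, -0.311, 0.109], 0.82)]
crate [([0.537, -0.045, 0.008], 0.91)]
crate_gap [([0.545, -0.045, 0.006], 0.91), ([0.747, 0.194, 0.051], 0.72)]
mate_a_mid [([0.517, -0.063, 0.119], 0.63)]
grip_squeeze [([0.505, 0.284, 0.177], 0.83)]
grip [([0.509, 0.284, 0.174], 0.83)]
trigger_pad [([0.516, 0.255, 0.137], 0.71)]
cork_jar [([0.707, -0.218, 0.096], 0.69)]
tumbler [([0.749, 0.196, 0.05], 0.71)]
coasters [([0.741, 0.042, 0.025], 0.94)]
```

View pics/side0.png

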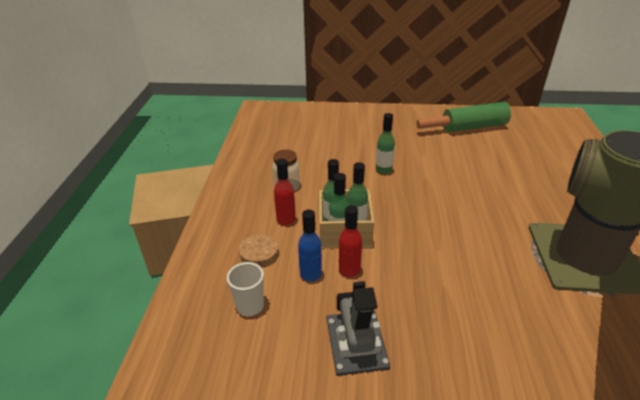

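View pics/top0.png

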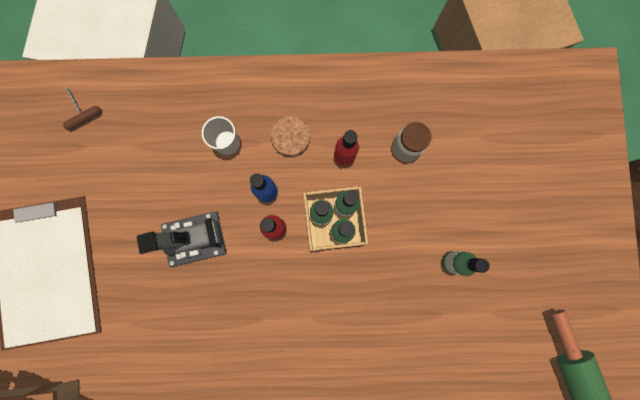

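```bash
python3 - <<'E'
import cv2
t=cv2.imread("pics/top0.png"); s=cv2.imread("pics/side0.png")
cv2.imwrite("pics/c1.png",cv2.resize(t[170:270,290:390],None,fx=6,fy=6,interpolation=cv2.INTER_CUBIC))
cv2.imwrite("pics/c2.png",cv2.resize(t[190:290,130:240],None,fx=6,fy=6,interpolation=cv2.INTER_CUBIC))
cv2.imwrite("pics/c3.png",cv2.resize(s[270:380,300:410],None,fx=5,fy=5,interpolation=cv2.INTER_CUBIC))
cv2.imwrite("pics/c4.png",cv2.resize(s[150:250,300:400],None,fx=6,fy=6,interpolation=cv2.INTER_CUBIC))
E
```

```text
(no output)
```

View pics/c1.png

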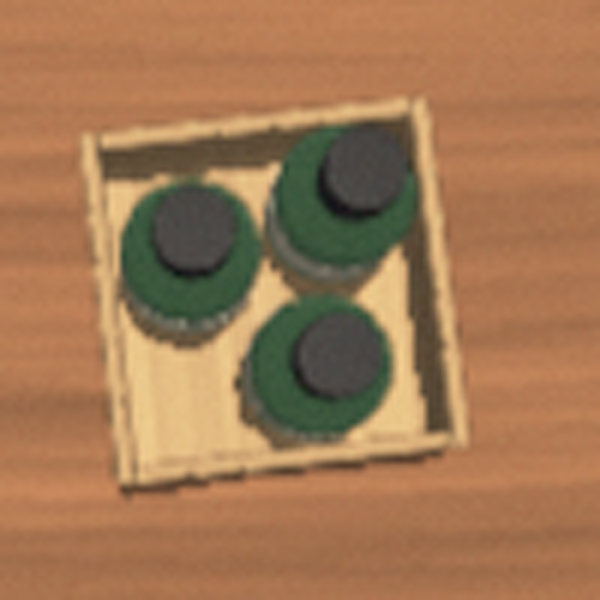

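View pics/c2.png

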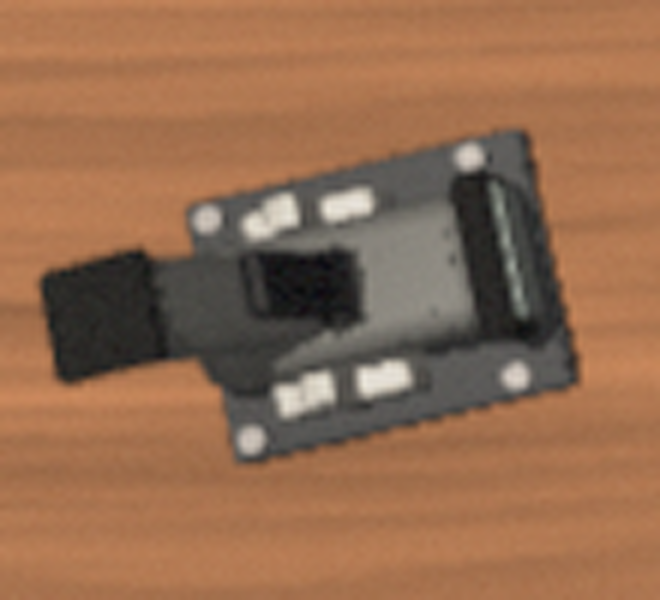

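View pics/c3.png

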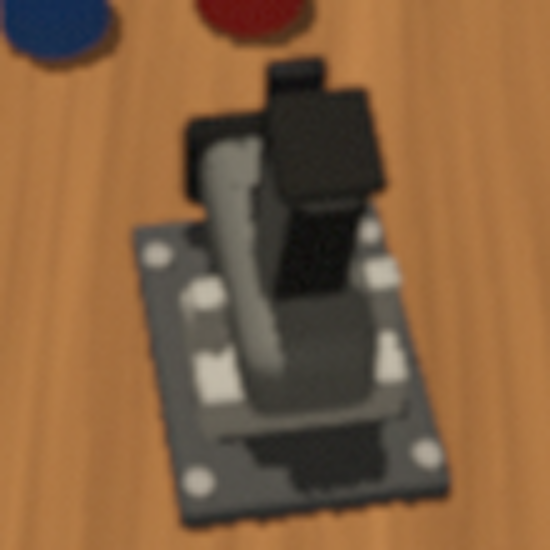

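View pics/c4.png

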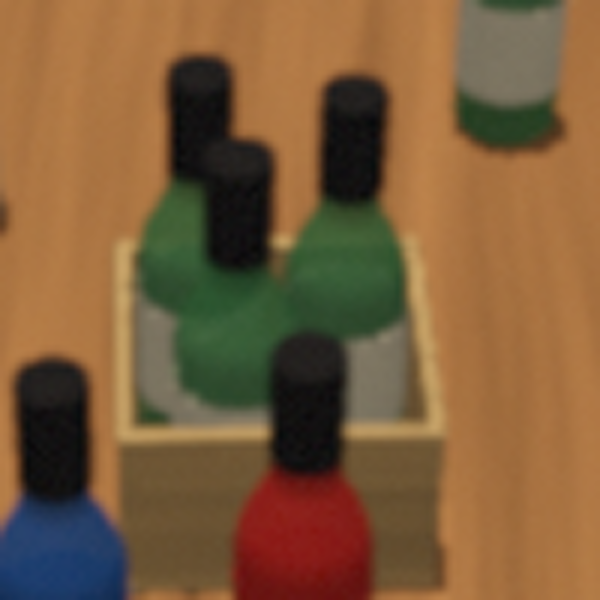

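```bash
cat > h.py <<'E'
from cell import r, vision, finder
import cv2,numpy as np
def ray(d,u,v):
    K,R,t=[np.asarray(d[k]) for k in("intrinsics","R","t")]
    c=-R.T@t; dd=R.T@np.linalg.inv(K)@np.array([u,v,1.]); return c,dd
def atz(d,u,v,z):
    c,dd=ray(d,u,v); return c+dd*(z-c[2])/dd[2]
def proj(d,X):
    p=np.asarray(d["intrinsics"])@(np.asarray(d["R"])@np.asarray(X)+np.asarray(d["t"])); return p[:2]/p[2]
def tri(obs):
    A=np.zeros((3,3));b=np.zeros(3)
    for d,u,v in obs:
        c,dd=ray(d,u,v);dd/=np.linalg.norm(dd);P=np.eye(3)-np.outer(dd,dd);A+=P;b+=P@c
    return np.linalg.solve(A,b)
def both():
    return vision.get_image("top"),vision.get_image("side")
E
python3 - <<'E'
from h import *
T,S=both()
f=lambda l,z:[print(n,np.round(atz(T,290+u/6,170+v/6,z)*1000,1)) for n,u,v in l]
f([("c1",83,138),("c2",424,97),("c3",468,445),("c4",125,490)],.08)
f([("A",195,230),("B",365,170),("C",341,355)],.182)
g=lambda l,z:[print("S",n,np.round(atz(S,300+u/6,150+v/6,z)*1000,1)) for n,u,v in l]
g([("c1",118,438),("c2",120,242),("c3",413,238),("c4",442,435)],.08)
g([("A",239,157),("B",200,74),("C",355,92)],.182)
for cam,d in(("top",T),("side",S)):
    for t in["bottle_mid","mate_a_mid"]:
        for m in finder.cut_out(cam,t):
            M=m["mask"].astype(np.uint8);x,y,w,h=cv2.boundingRect(M);print(cam,t,round(m["conf"],2),x,y,w,h,M.sum())
t=T["img"][:,:,::-1];s=S["img"][:,:,::-1]
cv2.imwrite("pics/d1.png",cv2.resize(t[235:290,430:500],None,fx=8,fy=8,interpolation=cv2.INTER_CUBIC))
cv2.imwrite("pics/d2.png",cv2.resize(s[105:185,360:415],None,fx=7,fy=7,interpolation=cv2.INTER_CUBIC))
E
```

```text
c1 [603.7   8.1  80. ]
c2 [ 615.  -112.8   80. ]
c3 [ 492.2 -123.4   80. ]
c4 [480.   -3.4  80. ]
A [561.2 -28.6 182. ]
B [578.5 -82.2 182. ]
C [521.1 -72.7 182. ]
S c1 [601.2  14.8  80. ]
S c2 [ 610. -106.   80.]
S c3 [ 491.3 -115.9   80. ]
S c4 [480.9   5.4  80. ]
S A [559.2 -24.9 182. ]
S B [576.3 -77.7 182. ]
S C [518.2 -69.1 182. ]
top bottle_mid 0.68 442 251 48 25 901
top mate_a_mid 0.91 331 218 25 25 501
side bottle_mid 0.8 376 113 19 62 850
side bottle_mid 0.21 227 263 37 53 1541
side mate_a_mid 0.8 348 163 21 57 740
side mate_a_mid 0.67 320 191 55 58 1140
```

View pics/d1.png

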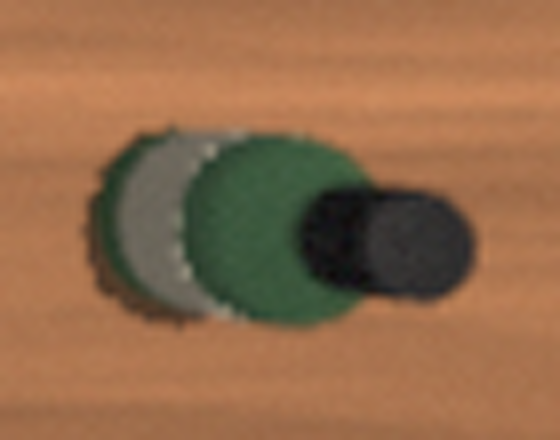

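View pics/d2.png

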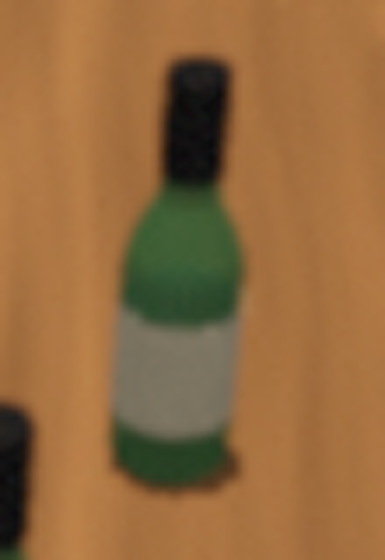

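```bash
cat >> h.py <<'E'
from scipy.spatial.transform import Rotation as Ro
def togo(pos,rpy,o=None):
    o=o or r.observe(); R0=Ro.from_euler("xyz",o["tool_rot"],degrees=True); R1=Ro.from_euler("xyz",rpy,degrees=True)
    w=np.degrees((R0.inv()*R1).as_rotvec())/6; p=R0.inv().apply(np.asarray(pos)-o["position"])/.04
    p2=R1.inv().apply(np.asarray(pos)-o["position"])/.04
    print("t",round(o["time"],2),"pos",np.round(o["position"]*1000,1),"rpy",np.round(o["tool_rot"],1),"F",np.round(o["force"],1),"w",round(o["width"],4))
    print("turn",np.round(w,2),"shift(now axes)",np.round(p,2),"shift(after turn axes)",np.round(p2,2))
E
python3 - <<'E'
from h import *
T,S=both()
print(atz(T,482.4,265.6,.176),atz(S,388.6,115.4,.176),tri([(T,482.4,265.6),(S,388.6,115.4)]))
# base circles
print("base top",atz(T,430+165/8,235+225/8,.0), "side body mid", atz(S,360+178/7,105+372/7,.045))
p=(atz(T,482.4,265.6,.176)+atz(S,388.6,115.4,.176))/2
togo([p[0],p[1],.26],[180,0,50.3])
E
```

```text
[ 0.44658962 -0.32310283  0.176     ] [ 0.44377966 -0.31721285  0.176     ] [ 0.4447912  -0.32454683  0.17210481]
base top [ 0.44395281 -0.3194106   0.        ] side body mid [ 0.44260572 -0.31233365  0.045     ]
t 1.5 pos [201.3 618.  214.7] rpy [180.   0. 162.] F [-0.2 -0.2  0.1] w 0.0951
turn [ 0.   -0.   18.61] shift(now axes) [-13.06 -20.41  -1.13] shift(after turn axes) [-14.15  19.67  -1.13]
```

```bash
python3 -m pendant '0 0 1 0 0 -0.15 -1;0 0 1 0 0 -0.15 -1;0 0 1 0 0 -0.15 -1;0 0 1 0 0 -0.15 -1;0 0 1 0 0 -0.15 -1;0 0 1 0 0 -0.15 -1;0 0 1 0 0 -0.15 -1;0 0 1 0 0 0 -1;0 0 1 0 0 0 -1;0 0 1 0 0 0 -1'
python3 -m pendant '0 0 1 0 0 0 -1;0 0 1 0 0 0 -1;0 0 1 0 0 0 -1;0 0 1 0 0 0 -1;0 0 1 0 0 0 -1;0 0 1 0 0 0 -1;0 0 1 0 0 0 -1;0 0 1 0 0 0 -1;0 0 0.6 0 0 0 -1;0 0 0 0 0 0 -1'
python3 -c "
from h import *
togo([.445,-.32,.26],[180,0,50.3])"
```

```text
time: 2.75
position: [0.2013, 0.618, 0.2567]
tool_rot: [-180.0, -0.0, 101.8]
force: [0.3, 0.2, -0.3]
width: 0.0951
time: 4.0
position: [0.2013, 0.618, 0.2566]
tool_rot: [180.0, 0.0, 50.4]
force: [-0.0, 0.4, 0.2]
width: 0.0952
t 4.0 pos [201.3 618.  256.6] rpy [180.    0.   50.4] F [-0.   0.4  0.2] w 0.0952
turn [0.   0.   0.02] shift(now axes) [-14.19  19.64  -0.08] shift(after turn axes) [-14.15  19.67  -0.08]
```

```bash
python3 -m pendant '0 0 0 -0.7 0.97 0 -1;0 0 0 -0.7 0.97 0 -1;0 0 0 -0.7 0.97 0 -1;0 0 0 -0.7 0.97 0 -1;0 0 0 -0.7 0.97 0 -1;0 0 0 -0.7 0.97 0 -1;0 0 0 -0.7 0.97 0 -1;0 0 0 -0.7 0.97 0 -1;0 0 0 -0.7 0.97 0 -1;0 0 0 -0.7 0.97 0 -1'
python3 -m pendant '0 0 0 -0.7 0.97 0 -1;0 0 0 -0.7 0.97 0 -1;0 0 0 -0.7 0.97 0 -1;0 0 0 -0.7 0.97 0 -1;0 0 0 -0.7 0.97 0 -1;0 0 0 -0.7 0.97 0 -1;0 0 0 -0.7 0.97 0 -1;0 0 0 -0.7 0.97 0 -1;0 0 0 -0.6 0.8 0 -1;0 0 0 0 0 0 -1'
python3 - <<'E'
from h import *
togo([.445,-.32,.26],[180,0,50.3])
T,S=both()
t=T["img"][:,:,::-1];s=S["img"][:,:,::-1]
cv2.imwrite("pics/e1.png",cv2.resize(t[180:340,380:580],None,fx=4,fy=4,interpolation=cv2.INTER_CUBIC))
cv2.imwrite("pics/e2.png",cv2.resize(s[20:190,310:480],None,fx=3,fy=3,interpolation=cv2.INTER_CUBIC))
o=r.observe();print(proj(T,o["position"]),proj(S,o["position"]))
E
```

```text
time: 5.25
position: [0.3216, 0.1535, 0.257]
tool_rot: [180.0, -0.1, 50.5]
force: [1.4, -0.2, -0.4]
width: 0.0951
time: 6.5
position: [0.4269, -0.2564, 0.2563]
tool_rot: [-179.9, 0.0, 50.2]
force: [-0.2, 0.9, -0.6]
width: 0.0949
t 6.5 pos [ 426.9 -256.4  256.3] rpy [-179.9    0.    50.2] F [-0.2  0.9 -0.6] w 0.0949
turn [-0.01  0.   -0.01] shift(now axes) [-0.93  1.36 -0.09] shift(after turn axes) [-0.93  1.36 -0.09]
[460.98897893 281.12723504] [399.21014544  98.16734836]
```

View pics/e1.png

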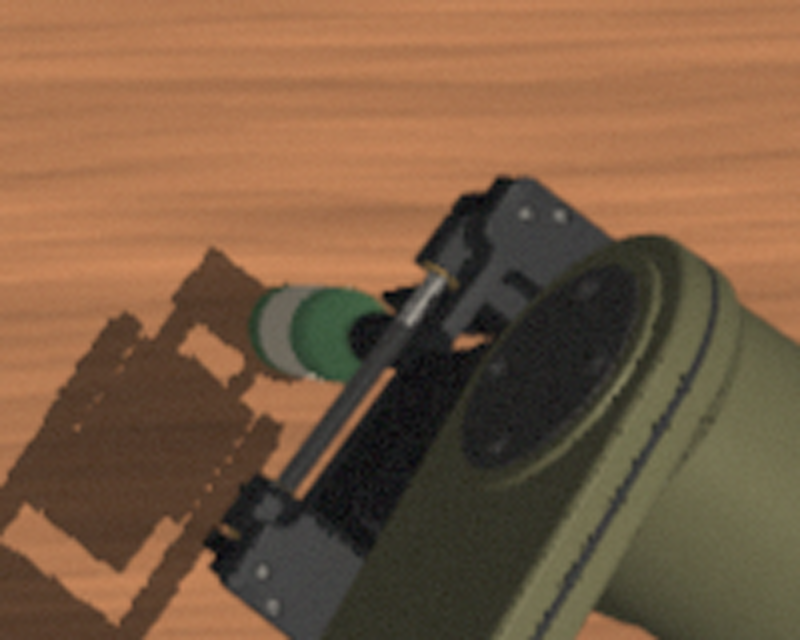

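View pics/e2.png

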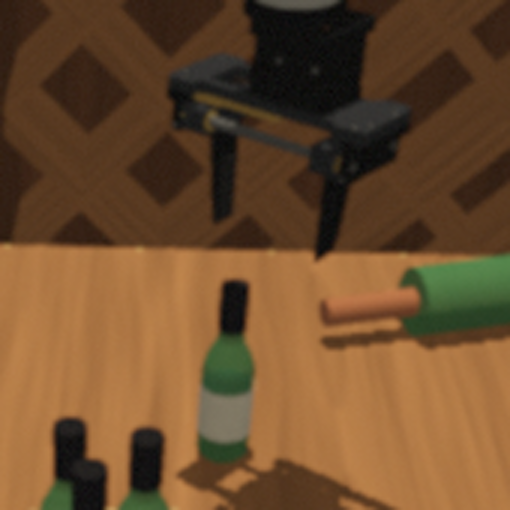

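```bash
python3 -c "
from h import *
togo([.446,-.322,.131],[180,0,50.3])"
python3 -m pendant '0 0 0 -0.45 0.7 0 -1;0 0 0 -0.45 0.7 0 -1;0 0 0 0 0 0 -1;0 0 0 0 0 0 -1'
python3 - <<'E'
from h import *
togo([.446,-.322,.131],[180,0,50.3])
T,S=both()
t=T["img"][:,:,::-1];s=S["img"][:,:,::-1]
cv2.imwrite("pics/f2.png",cv2.resize(s[20:190,310:480],None,fx=4,fy=4,interpolation=cv2.INTER_CUBIC))
o=r.observe();print(proj(T,o["position"]),proj(S,o["position"]))
E
```

```text
t 6.6 pos [ 426.8 -254.4  256.5] rpy [-180.    -0.    50.4] F [0.2 0.3 0.5] w 0.0952
turn [-0.01 -0.    0.01] shift(now axes) [-1.    1.45  3.14] shift(after turn axes) [-0.99  1.45  3.14]
time: 7.1
position: [0.447, -0.3167, 0.2567]
tool_rot: [-180.0, -0.0, 50.4]
force: [0.1, 0.8, 0.3]
width: 0.0949
t 7.1 pos [ 447.  -316.7  256.7] rpy [-180.    -0.    50.4] F [0.1 0.8 0.3] w 0.0949
turn [-0.   -0.    0.02] shift(now axes) [-0.12  0.07  3.14] shift(after turn axes) [-0.12  0.07  3.14]
[497.47386692 267.76145755] [389.81929808  86.79371747]
```

View pics/f2.png

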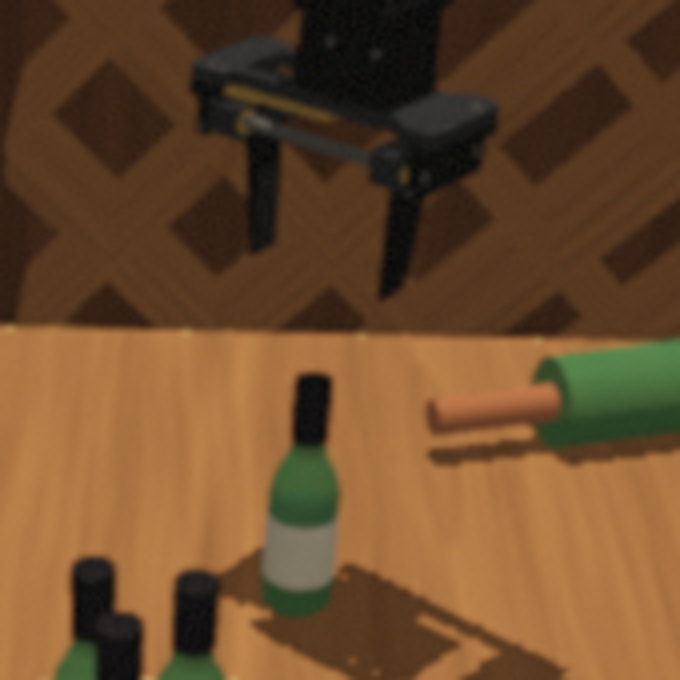

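```bash
python3 -m pendant '0 0 0 -0.12 0.07 0.6 -1;0 0 0 0 0 0.8 -1;0 0 0 0 0 0.6 -1;0 0 0 0 0 0 -1'
python3 - <<'E'
from h import *
togo([.446,-.322,.131],[180,0,50.3])
T,S=both()
s=S["img"][:,:,::-1]
cv2.imwrite("pics/g2.png",cv2.resize(s[40:190,310:460],None,fx=4,fy=4,interpolation=cv2.INTER_CUBIC))
t=T["img"][:,:,::-1]
cv2.imwrite("pics/g1.png",cv2.resize(t[200:320,400:560],None,fx=4,fy=4,interpolation=cv2.INTER_CUBIC))
E
```

```text
time: 7.7
position: [0.445, -0.3216, 0.1745]
tool_rot: [-179.7, -0.0, 50.4]
force: [-1.4, 0.4, -0.4]
width: 0.095
t 7.7 pos [ 445.  -321.6  174.5] rpy [-179.7   -0.    50.4] F [-1.4  0.4 -0.4] w 0.095
turn [-0.04 -0.    0.02] shift(now axes) [0.01 0.03 1.09] shift(after turn axes) [0.01 0.03 1.09]
```

View pics/g2.png

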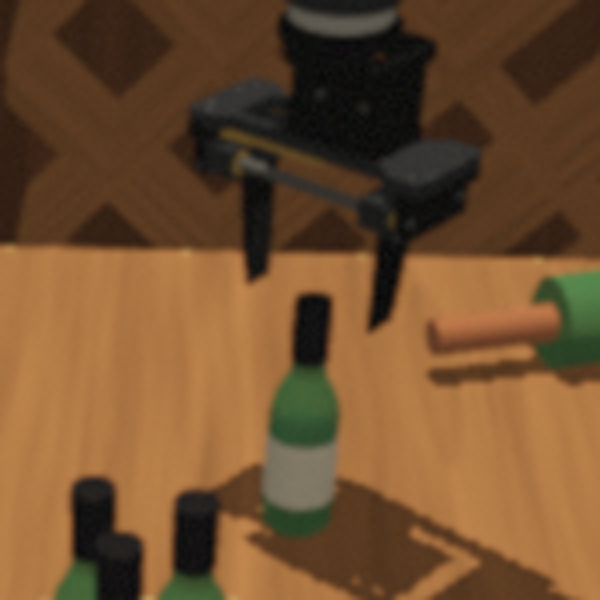

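View pics/g1.png

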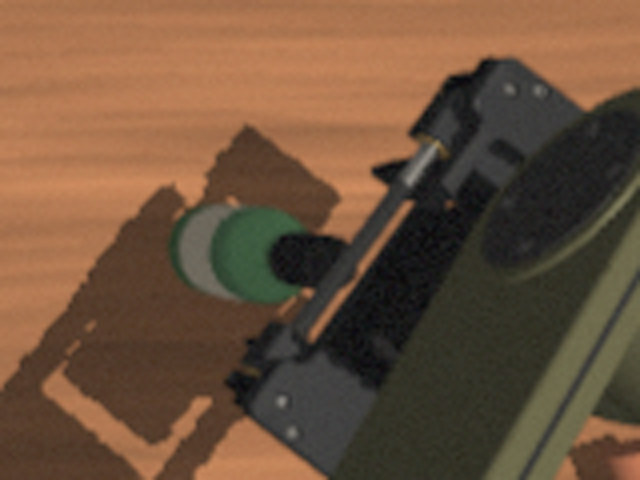

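```bash
python3 -m pendant '0 0 0 0 0.03 0.6 -1;0 0 0 0 0 0.49 -1;0 0 0 0 0 0 -1;0 0 0 0 0 0 0.2' 15
python3 -m pendant '0 0 0 0 0 0 1;0 0 0 0 0 0 1;0 0 0 0 0 0 1;0 0 0 0 0 0 1;0 0 0 0 0 0 1' 15
python3 -m pendant '0 0 0 0 0 0 1;0 0 0 0 0 0 1;0 0 0 0 0 0 1' 45
python3 -m pendant '0 0 0 0 0 -0.25 1;0 0 0 0 0 -0.25 1;0 0 0 0 0 0 1' 45
python3 - <<'E'
from h import *
togo([.446,-.322,.131],[180,0,50.3])
S=vision.get_image("side")
s=S["img"][:,:,::-1]
cv2.imwrite("pics/i2.png",cv2.resize(s[40:190,310:460],None,fx=4,fy=4,interpolation=cv2.INTER_CUBIC))
E
```

```text
time: 8.3
position: [0.4475, -0.3245, 0.1339]
tool_rot: [179.9, 0.0, 50.4]
force: [0.1, -0.1, 0.4]
width: 0.0894
time: 8.93
position: [0.4471, -0.3242, 0.1331]
tool_rot: [-180.0, 0.0, 50.4]
force: [-0.1, 1.2, -0.0]
width: 0.0404
time: 9.3
position: [0.4471, -0.3241, 0.1329]
tool_rot: [-180.0, 0.0, 50.4]
force: [-0.2, 0.7, -0.2]
width: 0.0242
time: 9.68
position: [0.4478, -0.3248, 0.1546]
tool_rot: [179.8, 0.0, 50.4]
force: [0.6, 0.0, -2.6]
width: 0.0249
t 9.68 pos [ 447.8 -324.8  154.6] rpy [179.8   0.   50.4] F [ 0.6  0.  -2.6] w 0.0249
turn [0.03 0.   0.01] shift(now axes) [ 0.02 -0.08  0.59] shift(after turn axes) [ 0.02 -0.08  0.59]
```

View pics/i2.png

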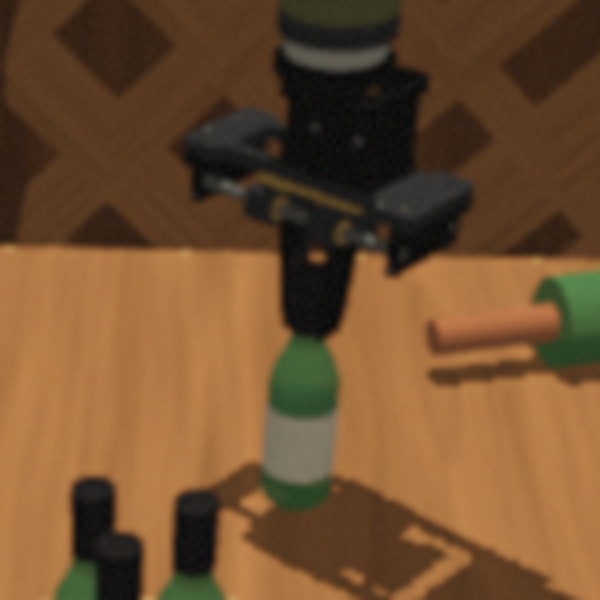

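```bash
python3 -m pendant '0 0 0 0 0 -0.4 1;0 0 0 0 0 -0.5 1;0 0 0 0 0 -0.5 1;0 0 0 0.2 -0.2 -0.5 1;0 0 0 0.4 -0.4 -0.2 1;0 0 0 0.5 -0.5 0 1;0 0 0 0.5 -0.5 0 1;0 0 0 0.5 -0.5 0 1;0 0 0 0.5 -0.5 0 1;0 0 0 0.5 -0.5 0 1' 45
python3 -m pendant '0 0 0 0.5 -0.5 0 1;0 0 0 0.5 -0.5 0 1;0 0 0 0.5 -0.5 0 1;0 0 0 0.4 -0.4 0 1;0 0 0 0.25 -0.25 0 1;0 0 0 0 0 0 1;0 0 0 0 0 0 1' 45
python3 - <<'E'
from h import *
togo([.515,-.030,.238],[180,0,50.3])
T,S=both()
s=S["img"][:,:,::-1];t=T["img"][:,:,::-1]
cv2.imwrite("pics/j2.png",cv2.resize(s[80:260,270:450],None,fx=3.3,fy=3.3,interpolation=cv2.INTER_CUBIC))
cv2.imwrite("pics/j1.png",cv2.resize(t[160:320,250:450],None,fx=4,fy=3.7,interpolation=cv2.INTER_CUBIC))
print(proj(T,[.515,-.03,.238]))
print("red",atz(T,290-22,226,.176))
E
```

```text
time: 10.98
position: [0.4305, -0.1482, 0.2383]
tool_rot: [179.9, -0.0, 50.4]
force: [-0.3, 0.8, -2.6]
width: 0.0242
time: 11.85
position: [0.4194, -0.0289, 0.2373]
tool_rot: [180.0, 0.0, 50.3]
force: [0.8, 0.2, -3.1]
width: 0.0245
t 11.85 pos [419.4 -28.9 237.3] rpy [180.    0.   50.3] F [ 0.8  0.2 -3.1] w 0.0245
turn [0.01 0.   0.01] shift(now axes) [ 1.5   1.86 -0.02] shift(after turn axes) [ 1.51  1.86 -0.02]
[324.5785828  232.18305874]
red [0.5313852  0.07424758 0.176     ]
```

View pics/j2.png

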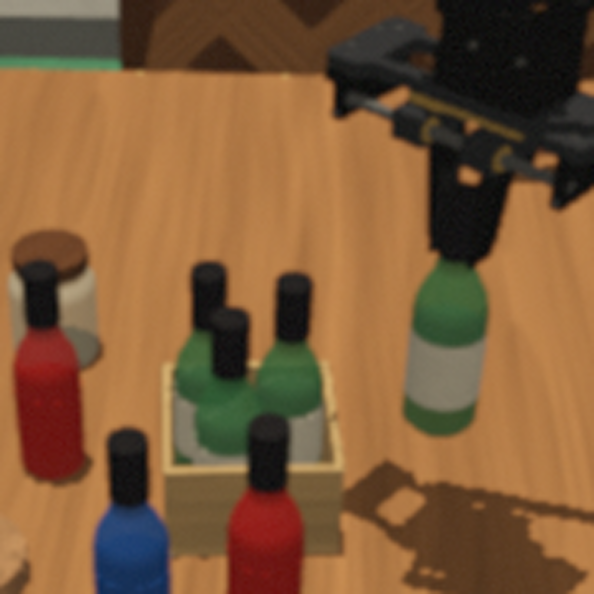

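View pics/j1.png

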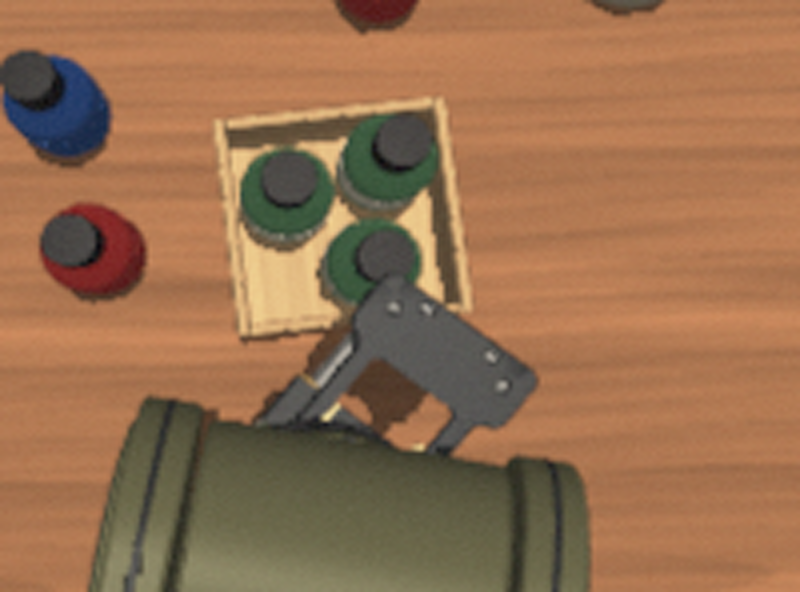

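```bash
cat >> h.py <<'E'
def sil(d,x,y,zb):
    # label/body silhouette extents of an upright bottle with base z zb
    a=np.linspace(0,2*np.pi,73)
    prof=[(0,20),(6,25),(92,25),(122,15),(134,13.5),(176,13.5)]
    P=[proj(d,[x+rr/1e3*np.cos(t),y+rr/1e3*np.sin(t),zb+z/1e3]) for z,rr in prof for t in a]
    P=np.array(P); return P
E
python3 - <<'E'
from h import *
S=vision.get_image("side");o=r.observe();p=o["position"]
P=sil(S,p[0],p[1],p[2]-.133)
b=P[:73*3];print("pred body x",b[:,0].min(),b[:,0].max(),"bottom row",b[:,1].max())
im=S["img"].copy()
h=cv2.convexHull(b.astype(np.float32)).reshape(-1,2)
im=cv2.resize(im[80:260,270:450],None,fx=4.4,fy=3.3*4/3,interpolation=cv2.INTER_CUBIC)[:,:,::-1].copy()
im=cv2.resize(S["img"][100:240,350:450],None,fx=5,fy=5,interpolation=cv2.INTER_CUBIC)[:,:,::-1].copy()[:590]
def q(x): return ((np.array(x)-[350,100]+.5)*5).astype(int)
cv2.polylines(im,[q(h)],True,(0,0,255),1)
cv2.imwrite("pics/k.png",im)
for m in finder.cut_out("side","bottle_mid"):
    M=m["mask"].astype(np.uint8);print(m["conf"],cv2.boundingRect(M))
    x,y,w,hh=cv2.boundingRect(M)
    for row in(170,180,190,200):
        c=np.where(M[row])[0]; print(row,c.min() if len(c) else None,c.max() if len(c) else None)
for row in (170,180,190,200):
    k=[h[i]+(h[(i+1)%len(h)]-h[i])*((row-h[i][1])/(h[(i+1)%len(h)][1]-h[i][1]+1e-9)) for i in range(len(h)) if (h[i][1]-row)*(h[(i+1)%len(h)][1]-row)<0]
    print("pred",row,[round(float(a[0]),1) for a in k])
E
```

```text
pred body x 390.6294519297471 417.705771493119 bottom row 211.21089077130955
0.98 (392, 135, 27, 78)
170 396 418
180 395 417
190 393 416
200 393 414
0.2 (323, 159, 17, 62)
170 328 338
180 327 333
190 324 333
200 323 330
pred 170 [394.1, 416.6]
pred 180 [416.7, 393.0]
pred 190 [415.3, 391.9]
pred 200 [413.9, 390.9]
```

View pics/k.png

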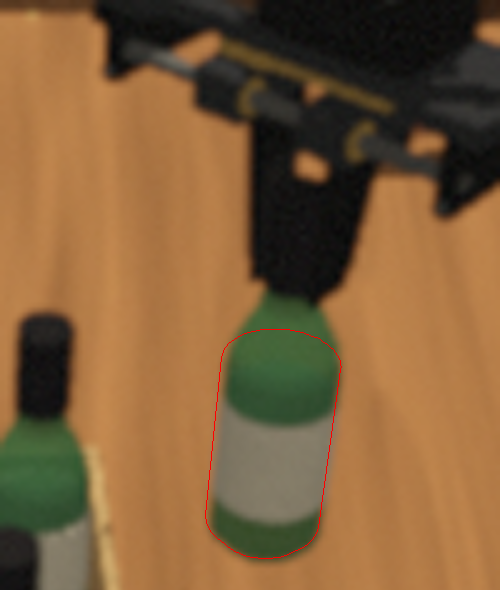

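```bash
python3 - <<'E'
from h import *
S=vision.get_image("side");T=vision.get_image("top")
c=[(118,438),(120,242),(413,238),(442,435)]
for dx,dy in((1.1,.6),(1.1,1.2)):
    L=np.array([atz(S,300+u/6-.5-dx+.4,150+v/6-.5-dy+.4,.08) for u,v in c]);print(L.mean(0)*1e3)
    for n,u,v in [("A",239,157),("B",200,74),("C",355,92)]: print(n,atz(S,300+u/6-dx,150+v/6-dy,.182)*1e3)
E
```

```text
[548.74026628 -52.86183117  80.        ]
A [561.6936496  -27.01144325 182.        ]
B [578.87731682 -79.98678026 182.        ]
C [520.62889214 -71.30085262 182.        ]
[548.82612953 -55.1050889   80.        ]
A [561.80019851 -29.25635253 182.        ]
B [579.01956074 -82.4227601  182.        ]
C [520.66501931 -73.69522695 182.        ]
```

```bash
python3 -m pendant '0 0 0 0 0 -0.3 1;0 0 0 0.1 0.12 -0.2 1;0 0 0 0.34 0.4 0 1;0 0 0 0.4 0.48 0 1;0 0 0 0.4 0.5 0 1;0 0 0 0.3 0.36 0 1;0 0 0 0 0 0 1;0 0 0 0 0 0 1' 45
python3 - <<'E'
from h import *
togo([.516,-.029,.139],[180,0,50.3])
T,S=both()
s=S["img"][:,:,::-1];t=T["img"][:,:,::-1]
cv2.imwrite("pics/l2.png",cv2.resize(s[100:260,290:430],None,fx=4,fy=3.7,interpolation=cv2.INTER_CUBIC))
cv2.imwrite("pics/l1.png",cv2.resize(t[160:320,250:450],None,fx=4,fy=3.7,interpolation=cv2.INTER_CUBIC))
E
```

```text
time: 13.15
position: [0.5158, -0.0285, 0.2572]
tool_rot: [-180.0, 0.0, 50.4]
force: [-0.5, 0.8, -2.5]
width: 0.0245
t 13.15 pos [515.8 -28.5 257.2] rpy [-180.     0.    50.4] F [-0.5  0.8 -2.5] w 0.0245
turn [-0.    0.    0.01] shift(now axes) [-0.01  0.01  2.96] shift(after turn axes) [-0.01  0.01  2.96]
```

View pics/l2.png

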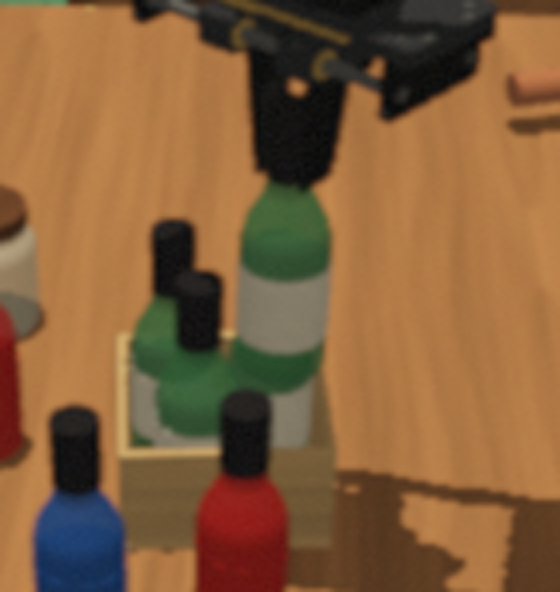

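View pics/l1.png

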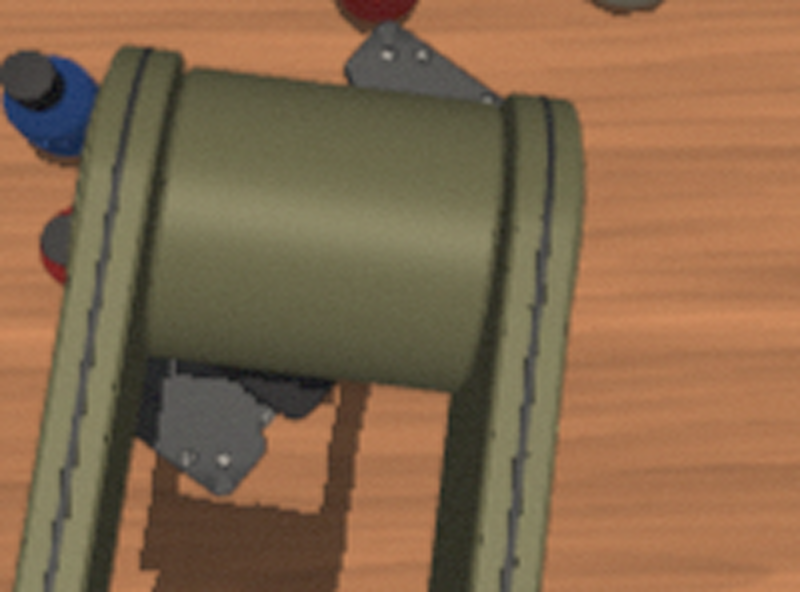

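```bash
python3 -m pendant '0 0 0 0 0 0.1 1;0 0 0 0 0 0.1 1;0 0 0 0 0 0.1 1;0 0 0 0 0 0.1 1;0 0 0 0 0 0 1' 45
python3 -m pendant '0 0 0 0 0 0.08 1;0 0 0 0 0 0.08 1;0 0 0 0 0 0.08 1;0 0 0 0 0 0.08 1;0 0 0 0 0 0 1' 45
```

```text
time: 13.88
position: [0.5157, -0.0283, 0.2406]
tool_rot: [-179.9, 0.0, 50.4]
force: [0.1, 0.5, -3.0]
width: 0.0244
time: 14.5
position: [0.5157, -0.0285, 0.2275]
tool_rot: [-180.0, 0.0, 50.4]
force: [-1.1, 1.0, -3.2]
width: 0.0244
```

```bash
python3 - <<'E'
from h import *
togo([.516,-.029,.139],[180,0,50.3])
S=vision.get_image("side")
s=S["img"][:,:,::-1]
cv2.imwrite("pics/m2.png",cv2.resize(s[100:260,290:430],None,fx=4,fy=3.7,interpolation=cv2.INTER_CUBIC))
E
```

```text
t 14.5 pos [515.7 -28.5 227.5] rpy [-180.     0.    50.4] F [-1.1  1.  -3.2] w 0.0244
turn [-0.01  0.01  0.01] shift(now axes) [-0.    0.02  2.21] shift(after turn axes) [-0.    0.01  2.21]
```

View pics/m2.png

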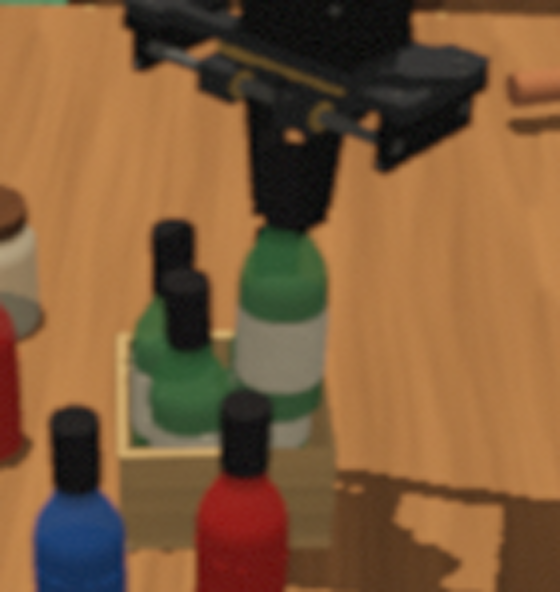

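```bash
python3 -m pendant '0 0 0 0 0 0.06 1;0 0 0 0 0 0.06 1;0 0 0 0 0 0.06 1;0 0 0 0 0 0.06 1;0 0 0 0 0 0.06 1;0 0 0 0 0 0.06 1;0 0 0 0 0 0 1' 45
python3 - <<'E'
from h import *
togo([.516,-.029,.139],[180,0,50.3])
S=vision.get_image("side")
s=S["img"][:,:,::-1]
cv2.imwrite("pics/m3.png",cv2.resize(s[100:260,290:430],None,fx=4,fy=3.7,interpolation=cv2.INTER_CUBIC))
E
```

```text
time: 15.42
position: [0.5158, -0.0285, 0.2134]
tool_rot: [-180.0, 0.0, 50.4]
force: [-0.1, 1.2, -3.5]
width: 0.0247
t 15.43 pos [515.8 -28.5 213.4] rpy [-180.     0.    50.4] F [-0.1  1.2 -3.5] w 0.0247
turn [-0.    0.    0.01] shift(now axes) [-0.    0.01  1.86] shift(after turn axes) [-0.01  0.01  1.86]
```

View pics/m3.png

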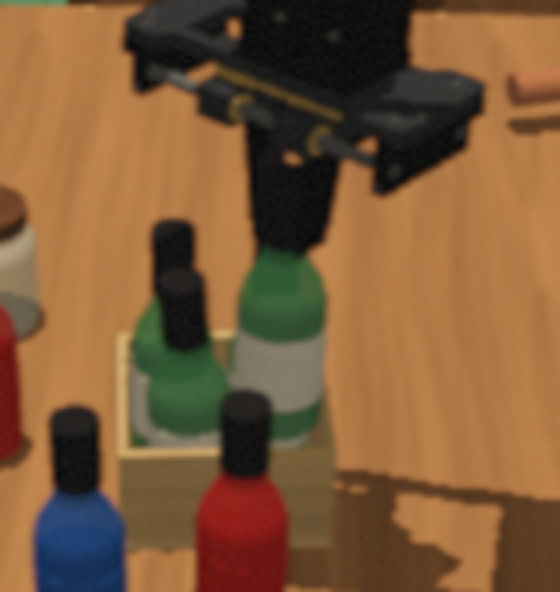

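```bash
python3 -m pendant '0 0 0 0 0 0.06 1;0 0 0 0 0 0.06 1;0 0 0 0 0 0.06 1;0 0 0 0 0 0.06 1;0 0 0 0 0 0 1' 45
python3 -m pendant '0 0 0 0 0 0.06 1;0 0 0 0 0 0.06 1;0 0 0 0 0 0.06 1;0 0 0 0 0 0.06 1;0 0 0 0 0 0 1' 45
python3 - <<'E'
from h import *
togo([.516,-.029,.139],[180,0,50.3])
S=vision.get_image("side")
s=S["img"][:,:,::-1]
cv2.imwrite("pics/m4.png",cv2.resize(s[100:260,290:430],None,fx=4,fy=3.7,interpolation=cv2.INTER_CUBIC))
E
```

```text
time: 16.1
position: [0.5161, -0.029, 0.2041]
tool_rot: [179.9, 0.0, 50.4]
force: [-0.9, -1.1, -1.9]
width: 0.0242
time: 16.73
position: [0.516, -0.0288, 0.1944]
tool_rot: [180.0, 0.0, 50.4]
force: [0.3, -3.3, -1.0]
width: 0.0241
t 16.73 pos [516.  -28.8 194.4] rpy [180.    0.   50.4] F [ 0.3 -3.3 -1. ] w 0.0241
turn [0.   0.01 0.01] shift(now axes) [-0.    0.    1.38] shift(after turn axes) [-0.    0.    1.38]
```

View pics/m4.png

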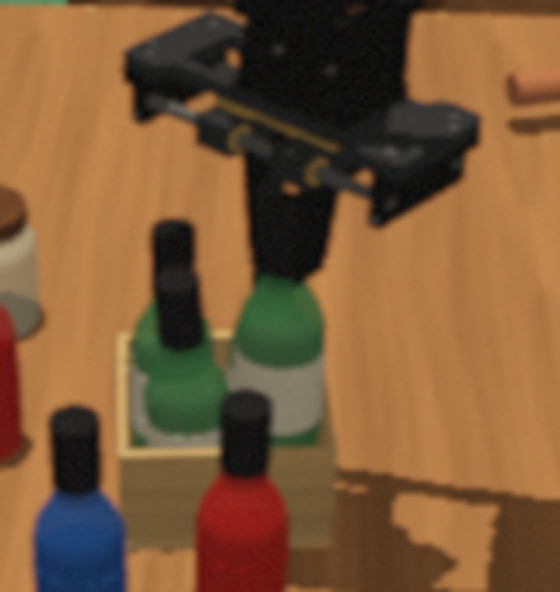

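```bash
python3 -m pendant '0 0 0 -0.03 0.02 0.03 1;0 0 0 0 0 0.06 1;0 0 0 0 0 0.06 1;0 0 0 0 0 0.06 1;0 0 0 0 0 0 1' 45
python3 -m pendant '0 0 0 0 0 0.06 1;0 0 0 0 0 0.06 1;0 0 0 0 0 0.06 1;0 0 0 0 0 0.06 1;0 0 0 0 0 0 1' 45
python3 -c "
from h import *
togo([.516,-.029,.139],[180,0,50.3])"
```

```text
time: 17.4
position: [0.5154, -0.0297, 0.1855]
tool_rot: [-179.9, 0.0, 50.4]
force: [-1.1, -0.5, -2.3]
width: 0.0246
time: 18.02
position: [0.5156, -0.0298, 0.1762]
tool_rot: [-180.0, 0.0, 50.4]
force: [-1.1, 1.4, -2.0]
width: 0.0244
t 18.02 pos [515.6 -29.8 176.2] rpy [-180.     0.    50.4] F [-1.1  1.4 -2. ] w 0.0244
turn [-0.01  0.    0.01] shift(now axes) [ 0.02 -0.    0.93] shift(after turn axes) [ 0.02 -0.01  0.93]
```

```bash
python3 -m pendant '0 0 0 0 0 0.08 1;0 0 0 0 0 0.08 1;0 0 0 0 0 0.08 1;0 0 0 0 0 0.08 1;0 0 0 0 0 0 1' 45
python3 -m pendant '0 0 0 0 0 0.08 1;0 0 0 0 0 0.08 1;0 0 0 0 0 0.08 1;0 0 0 0 0 0.08 1;0 0 0 0 0 0.04 1;0 0 0 0 0 0 1' 45
python3 - <<'E'
from h import *
togo([.516,-.029,.139],[180,0,50.3])
S=vision.get_image("side")
s=S["img"][:,:,::-1]
cv2.imwrite("pics/m5.png",cv2.resize(s[100:260,290:430],None,fx=4,fy=3.7,interpolation=cv2.INTER_CUBIC))
E
```

```text
time: 18.65
position: [0.5157, -0.03, 0.1631]
tool_rot: [-180.0, 0.0, 50.4]
force: [-1.6, 1.9, -1.9]
width: 0.0245
time: 19.4
position: [0.5157, -0.0299, 0.1492]
tool_rot: [-180.0, 0.0, 50.4]
force: [-2.3, 1.6, -1.5]
width: 0.0244
t 19.4 pos [515.7 -29.9 149.2] rpy [-180.     0.    50.4] F [-2.3  1.6 -1.5] w 0.0244
turn [-0.    0.    0.01] shift(now axes) [ 0.02 -0.01  0.26] shift(after turn axes) [ 0.02 -0.01  0.26]
```

View pics/m5.png

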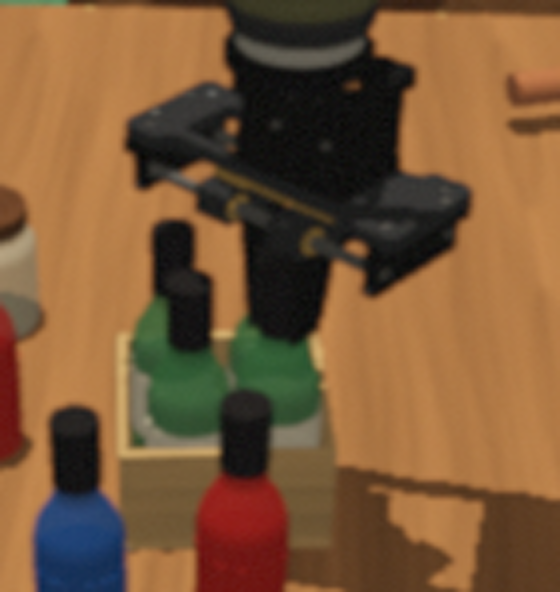

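```bash
python3 -m pendant '0 0 0 0 0 0.05 1;0 0 0 0 0 0.05 1;0 0 0 0 0 0.05 1;0 0 0 0 0 0.04 1;0 0 0 0 0 0 1' 45
python3 -m pendant '0 0 0 0 0 0.03 1;0 0 0 0 0 0.03 1;0 0 0 0 0 0 1;0 0 0 0 0 0 1' 45
python3 -m pendant '0 0 0 0 0 0.02 1;0 0 0 0 0 0 1' 45
```

```text
time: 20.08
position: [0.5157, -0.03, 0.1415]
tool_rot: [-180.0, 0.0, 50.4]
force: [-1.2, 2.3, -1.4]
width: 0.0241
time: 20.58
position: [0.5157, -0.03, 0.1392]
tool_rot: [-180.0, 0.0, 50.4]
force: [-1.9, 2.6, -1.1]
width: 0.0245
time: 20.82
position: [0.5159, -0.03, 0.139]
tool_rot: [180.0, -0.0, 50.4]
force: [-2.6, 2.6, 2.8]
width: 0.0247
```

```bash
python3 -m pendant '0 0 0 0 0 0 0.2;0 0 0 0 0 0 0.1;0 0 0 0 0 0 0.1;0 0 0 0 0 0 0.1' 20
python3 -m pendant '0 0 0 0 0 -0.15 0.1;0 0 0 0 0 -0.3 0.1;0 0 0 0 0 -0.6 0.1;0 0 0 0 0 -0.9 0.1;0 0 0 0 0 -0.9 0.1;0 0 0 0 0 -0.9 0;0 0 0 0 0 0 -0.5' 
python3 - <<'E'
from h import *
togo([.516,-.029,.139],[180,0,50.3])
T,S=both()
s=S["img"][:,:,::-1]
cv2.imwrite("pics/n2.png",cv2.resize(s[100:260,290:430],None,fx=4,fy=3.7,interpolation=cv2.INTER_CUBIC))
E
```

```text
time: 21.32
position: [0.516, -0.0302, 0.1388]
tool_rot: [180.0, -0.0, 50.4]
force: [-0.3, -0.1, -0.1]
width: 0.0425
time: 22.2
position: [0.5177, -0.0303, 0.2938]
tool_rot: [179.6, -0.2, 50.4]
force: [0.4, 0.2, 0.4]
width: 0.0532
t 22.2 pos [517.7 -30.3 293.8] rpy [179.6  -0.2  50.4] F [0.4 0.2 0.4] w 0.0532
turn [ 0.07 -0.04  0.01] shift(now axes) [-0.02 -0.08  3.87] shift(after turn axes) [-0.   -0.05  3.87]
```

View pics/n2.png

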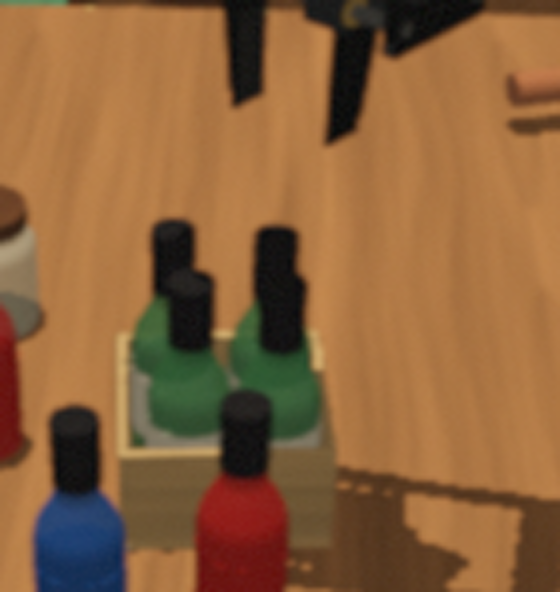

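```bash
python3 - <<'E'
from h import *
t=cv2.imread("pics/top0.png"); s=cv2.imread("pics/side0.png")
def enh(a): return cv2.convertScaleAbs(a,alpha=2.0,beta=10)
cv2.imwrite("pics/o1.png",enh(cv2.resize(t[195:275,130:235],None,fx=7,fy=7,interpolation=cv2.INTER_CUBIC)))
cv2.imwrite("pics/o2.png",enh(cv2.resize(s[275:375,315:395],None,fx=6,fy=6,interpolation=cv2.INTER_CUBIC)))
T,S=both()
for n,u,v in [("p1",190,205),("p2",525,130),("p3",578,382),("p4",238,462)]: print(n,atz(T,130+u/6-.4,190+v/6-.4,.008)*1e3)
for n,u,v in [("s1",135,228),("s2",398,205),("s3",450,490),("s4",185,518)]: print(n,atz(S,300+u/5-.4-1.1,270+v/5-.4-1,.008)*1e3)
for c in("top","side"):
  for n in("grip","trigger_pad","grip_squeeze"):
    for m in finder.cut_out(c,n): print(c,n,m["conf"],cv2.boundingRect(m["mask"].astype(np.uint8)))
E
```

```text
p1 [551.32287086 334.4048171    8.        ]
p2 [576.22712463 208.12176211   8.        ]
p3 [480.81955632 188.59177381   8.        ]
p4 [454.75014299 315.5348839    8.        ]
s1 [574.99569342 208.74937949   8.        ]
s2 [469.83463983 189.85344653   8.        ]
s3 [453.50352257 316.93580664   8.        ]
s4 [548.24909905 335.04439487   8.        ]
top grip 0.65 (137, 231, 47, 22)
top trigger_pad 0.5 (171, 231, 18, 12)
top grip_squeeze 0.58 (137, 231, 46, 22)
side grip 0.91 (351, 287, 27, 45)
side trigger_pad 0.45 (353, 281, 12, 8)
side grip_squeeze 0.77 (351, 288, 26, 44)
```

View pics/o1.png

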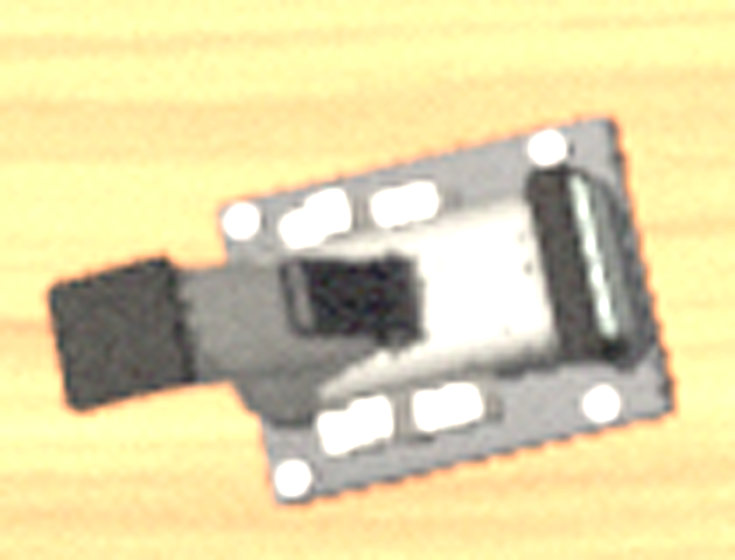

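View pics/o2.png

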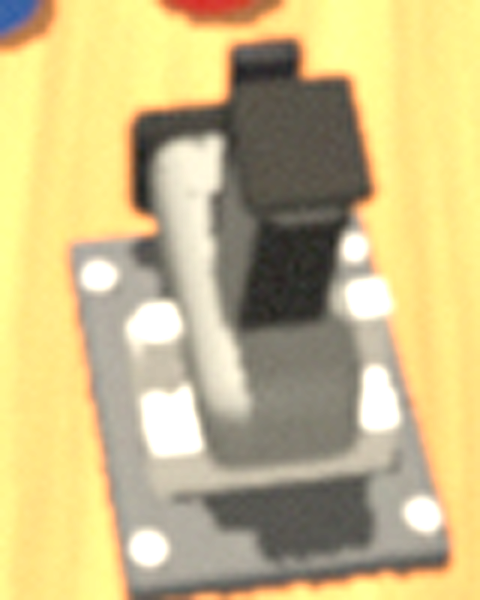

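```bash
python3 - <<'E'
from h import *
T,S=both()
tc=[(50,287),(168,258),(190,375),(72,408)]; sc=[(352,80),(235,83),(258,207),(370,192)]
# top order: c0 = (+x?,+y), match later
def tp(u,v): return (T,130+u/7-.43,195+v/7-.43)
def sp(u,v): return (S,315+u/6-.42-1.1,275+v/6-.42-1.0)
for u,v in tc: print("T@.185",np.round(atz(*tp(u,v),.185)*1e3,1))
for u,v in sc: print("S@.185",np.round(atz(*sp(u,v),.185)*1e3,1))
a=np.mean(tc,0);b=np.mean(sc,0);X=tri([tp(*a),sp(*b)]);print("cap centre",X*1e3)
# trigger tip: top view left end strip (295,297) ; side (266,60)
X2=tri([tp(295,297),sp(266,60)]);print("trig tip?",X2*1e3)
print("hinge region top (410,300)@.08",atz(*tp(412,300),.08)*1e3)
E
```

```text
T@.185 [520.1 315.1 185. ]
T@.185 [526.8 284.2 185. ]
T@.185 [496.  278.1 185. ]
T@.185 [488.3 308.8 185. ]
S@.185 [492.5 286.3 185. ]
S@.185 [524.1 289.6 185. ]
S@.185 [517.1 331.1 185. ]
S@.185 [488.2 324.2 185. ]
cap centre [506.50141319 300.311269   175.71010249]
trig tip? [515.81784447 259.04285643 160.5883014 ]
hinge region top (410,300)@.08 [516.81671923 251.42388682  80.        ]
```

```bash
cat > grip.py <<'E'
from h import *
from scipy.optimize import least_squares
def frame(yaw,rake=.26):
    f=np.array([np.cos(yaw),np.sin(yaw),0]);u=np.array([0,0,1.])
    x=f*np.cos(rake)+u*np.sin(rake);z=u*np.cos(rake)-f*np.sin(rake);return np.c_[x,np.cross(z,x),z]
E
python3 - <<'E'
from grip import *
T,S=both()
tc=np.array([(50,287),(168,258),(190,375),(72,408)],float); sc=np.array([(258,207),(235,83),(352,80),(370,192)],float)
tp=np.c_[130+tc[:,0]/7-.43,195+tc[:,1]/7-.43]; 
sg=[(-1,1),(1,1),(1,-1),(-1,-1)]
def res(p,cs,full=False):
    R=frame(p[3]);o=[]
    for (a,b),q,w in zip(sg,tp,sc):
        X=p[:3]+R@np.array([a*.017*p[4],b*.016*p[4],.108])
        o+=list(proj(T,X)-q)
        o+=list(proj(S,X)-np.array([315+w[0]/6-.42,275+w[1]/6-.42])+cs)
    return np.array(o)
for cs in(np.array([1.1,1.0]),np.zeros(2)):
  for free in (0,1):
    g=lambda p:res(p if free else np.r_[p[:4],1],cs)
    s=least_squares(g,[.51,.27,.076,np.radians(-78.6),1])
    R=frame(s.x[3]); print(np.round(s.x[:3]*1e3,1),np.degrees(s.x[3]),s.x[4],"rms",np.sqrt(np.mean(s.fun**2)),"sq",np.round((s.x[:3]+R@[.0055,0,.060])*1e3,1))
    print(np.round(s.fun.reshape(-1,4),1).tolist())
E
```

```text
[511.6 273.   71.6] -79.02347142501016 1.0 rms 0.7682254738771666 sq [509.7 282.9 130.9]
[[0.7, 0.9, -1.3, -0.5], [-0.6, 1.0, -0.7, 0.8], [-0.7, 1.3, -0.9, -0.6], [0.5, 0.4, -0.2, 0.0]]
[511.6 273.   71.5] -79.02120324559002 1.015841155936689 rms 0.7546042111339478 sq [509.7 282.9 130.9]
[[0.5, 0.8, -1.4, -0.3], [-0.5, 0.9, -0.9, 0.6], [-0.5, 1.4, -0.8, -0.7], [0.5, 0.5, 0.0, 0.2]]
[510.6 273.6  70. ] -79.03064776209442 1.0 rms 1.090788345963757 sq [508.6 283.5 129.4]
[[0.7, 1.5, -1.8, -0.5], [-0.7, 1.6, -1.2, 0.7], [-0.7, 1.8, -1.4, -0.6], [0.5, 0.9, -0.7, 0.0]]
[510.6 273.6  70. ] -79.02845210086123 1.0165232296086142 rms 1.0804083967643534 sq [508.6 283.5 129.4]
[[0.6, 1.3, -1.9, -0.4], [-0.5, 1.5, -1.4, 0.6], [-0.5, 1.9, -1.3, -0.8], [0.5, 1.1, -0.5, 0.2]]
```

```bash
cat >> grip.py <<'E'
FOOT=np.array([.5110,.2732,.0716]); YAW=np.radians(-79.)
G=frame(YAW)
RT=np.c_[G[:,1],G[:,0],-G[:,2]]
RPY=Ro.from_matrix(RT).as_euler("xyz",degrees=True)
def tcp(h,dx=0,dy=0): return FOOT+G@np.array([.0055+dx,dy,h-.0188])
E
python3 - <<'E'
from grip import *
print(RPY,np.linalg.det(RT),tcp(.063),tcp(.155))
togo(tcp(.155),RPY)
# yaw-only first
togo([.518,-.03,.294],[180,0,11])
E
```

```text
[165.10309733   0.          11.        ] 1.0 [0.50984602 0.2791367  0.11572838] [0.50533312 0.30235357 0.20463626]
t 22.9 pos [515.8 -30.  288.6] rpy [-180.     0.    50.4] F [0.6 0.4 0.6] w 0.0714
turn [-2.39 -0.85  6.52] shift(now axes) [ 6.23 -5.5   2.1 ] shift(after turn axes) [ 1.33 -8.47 -0.08]
t 22.9 pos [515.8 -30.  288.6] rpy [-180.     0.    50.4] F [0.6 0.4 0.6] w 0.0714
turn [-0.    0.    6.56] shift(now axes) [ 0.03  0.04 -0.14] shift(after turn axes) [ 0.05  0.01 -0.14]
```

```bash
python3 -m pendant '0 0 0.94 0 0 0 -1;0 0 0.94 0 0 0 -1;0 0 0.94 0 0 0 -1;0 0 0.94 0 0 0 -1;0 0 0.94 0 0 0 -1;0 0 0.94 0 0 0 -1;0 0 0.92 0 0 0 -1'
python3 -m pendant '0 0 0 0.15 -0.91 0 -1;0 0 0 0.15 -0.91 0 -1;0 0 0 0.15 -0.91 0 -1;0 0 0 0.15 -0.91 0 -1;0 0 0 0.15 -0.91 0 -1;0 0 0 0.15 -0.91 0 -1;0 0 0 0.15 -0.91 0 -1;0 0 0 0.15 -0.91 0 -1;0 0 0 0.13 -0.9 0 -1;0 0 0 0 0 0 -1'
python3 -m pendant '-0.9 0 0 0 0 0 -1;-0.9 0 0 0 0 0 -1;-0.68 0 0 0 0 0 -1;0 0 0 0 0 0 -1'
python3 -c "
from grip import *
togo(tcp(.155),RPY)
S=vision.get_image('side');s=S['img'][:,:,::-1]
cv2.imwrite('pics/p2.png',cv2.resize(s[200:380,270:450],None,fx=3.3,fy=3.3,interpolation=cv2.INTER_CUBIC))
print(r.observe()['joint_pos'])
"
```

```text
time: 23.78
position: [0.5158, -0.03, 0.2887]
tool_rot: [180.0, -0.0, 10.8]
force: [0.5, -0.3, 0.9]
width: 0.0954
time: 25.02
position: [0.5051, 0.3031, 0.2883]
tool_rot: [180.0, 0.0, 11.2]
force: [-0.0, -0.6, 0.3]
width: 0.0947
time: 25.52
position: [0.5054, 0.3014, 0.288]
tool_rot: [165.1, 0.1, 11.0]
force: [0.1, 1.1, 0.1]
width: 0.095
t 25.52 pos [505.4 301.4 288. ] rpy [1.651e+02 1.000e-01 1.100e+01] F [0.1 1.1 0.1] w 0.095
turn [-0.    0.01  0.01] shift(now axes) [ 0.01 -0.56  2.01] shift(after turn axes) [ 0.   -0.56  2.01]
[ 32.33423401   1.26527948  94.58695823 -13.79762385  89.69692556
 112.07141263]
```

View pics/p2.png

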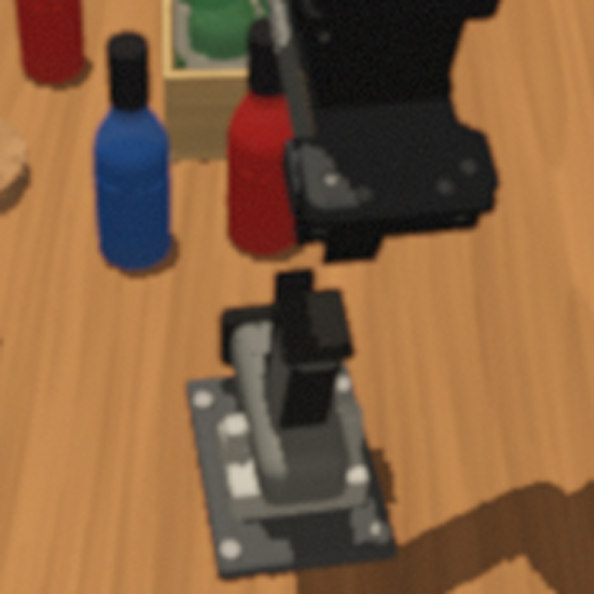

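```bash
python3 -m pendant '0 0 0 0 -0.28 0.3 -1;0 0 0 0 -0.28 0.5 -1;0 0 0 0 0 0.6 -1;0 0 0 0 0 0.5 -1;0 0 0 0 0 0 -1'
cat > ov.py <<'E'
from grip import *
import sys
def ov(name):
    o=r.observe(); R=Ro.from_euler("xyz",o["tool_rot"],degrees=True).as_matrix(); p=o["position"]
    for cam,x0,y0,w,h,k,cs in(("side",280,220,150,150,4,(1.1,1.0)),("top",110,150,170,130,4,(0,0))):
        d=vision.get_image(cam); im=cv2.convertScaleAbs(cv2.resize(d["img"][y0:y0+h,x0:x0+w],None,fx=k,fy=k,interpolation=cv2.INTER_CUBIC)[:,:,::-1],alpha=1.8)
        def q(X): u=proj(d,X)+np.array(cs); return tuple(int(v) for v in (u-[x0,y0]+.5)*k)
        for X,c in ((p,(0,0,255)),(p+R@[0,.0475,0],(255,0,255)),(p-R@[0,.0475,0],(255,255,0))): cv2.circle(im,q(X),4,c,1)
        for zz in (0,.108):
            pts=np.array([q(FOOT+G@np.array([a*.017,b*.016,zz])) for a,b in((-1,1),(1,1),(1,-1),(-1,-1))]); cv2.polylines(im,[pts],True,(0,255,0),1)
        for dx in(-.0225,.034): cv2.circle(im,q(FOOT+G@np.array([.0055+dx,0,.06])),3,(0,255,255),-1)
        cv2.imwrite(f"pics/{name}_{cam}.png",im)
E
python3 -c "
from ov import *
togo(tcp(.155),RPY); ov('q')"
```

```text
time: 26.2
position: [0.5039, 0.3023, 0.2062]
tool_rot: [165.0, 0.3, 11.0]
force: [0.6, 0.1, 0.3]
width: 0.0951
t 26.2 pos [503.9 302.3 206.2] rpy [165.    0.3  11. ] F [0.6 0.1 0.3] w 0.0951
turn [0.01 0.05 0.01] shift(now axes) [ 0.04 -0.    0.04] shift(after turn axes) [ 0.04 -0.    0.04]
```

View pics/q_side.png

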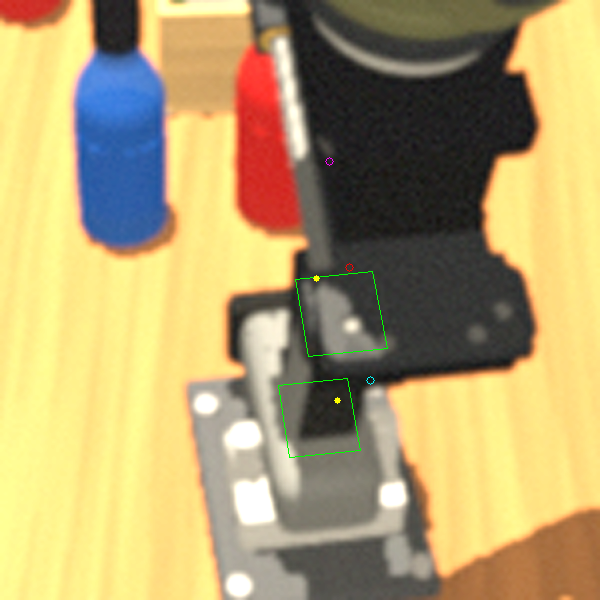

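View pics/q_top.png

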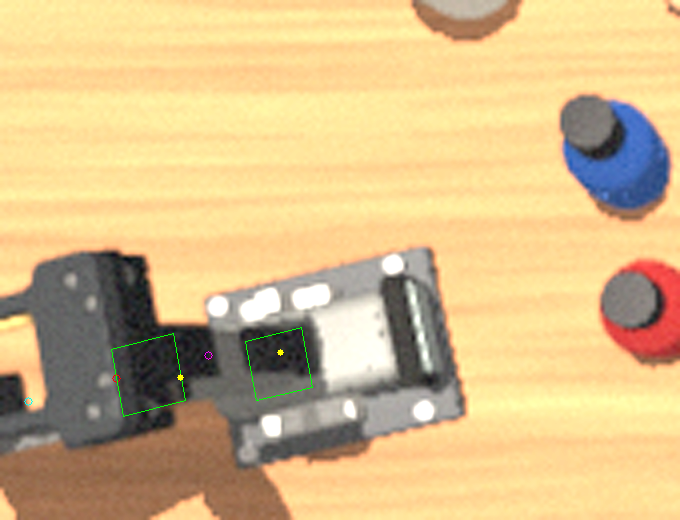

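```bash
python3 -m pendant '0 0 0 0.04 0 0.3 -1;0 0 0 0 0 0.3 -1;0 0 0 0 0 0.3 -1;0 0 0 0 0 0.3 -1;0 0 0 0 0 0 -1'
python3 -c "
from ov import *
togo(tcp(.063),RPY); ov('s')"
```

```text
time: 26.92
position: [0.5083, 0.2909, 0.1613]
tool_rot: [165.1, 0.2, 11.0]
force: [0.5, 0.4, 0.1]
width: 0.0952
t 26.93 pos [508.3 290.9 161.3] rpy [165.1   0.2  11. ] F [0.5 0.4 0.1] w 0.0952
turn [0.01 0.03 0.  ] shift(now axes) [-0.02 -0.01  1.18] shift(after turn axes) [-0.02 -0.01  1.18]
```

View pics/s_side.png

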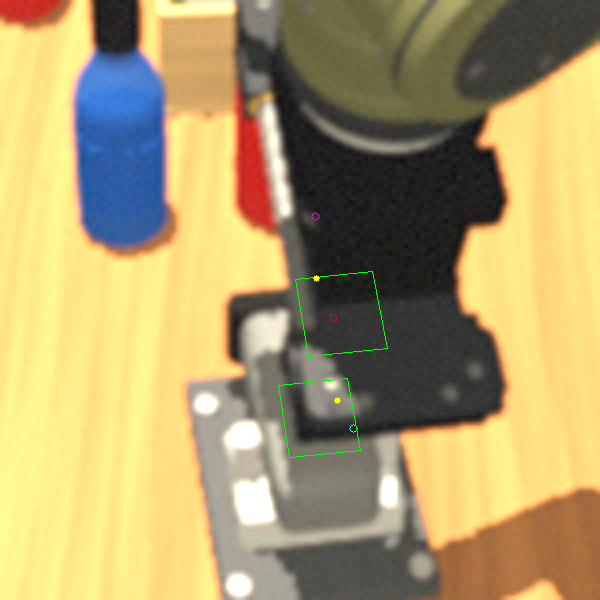

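View pics/s_top.png

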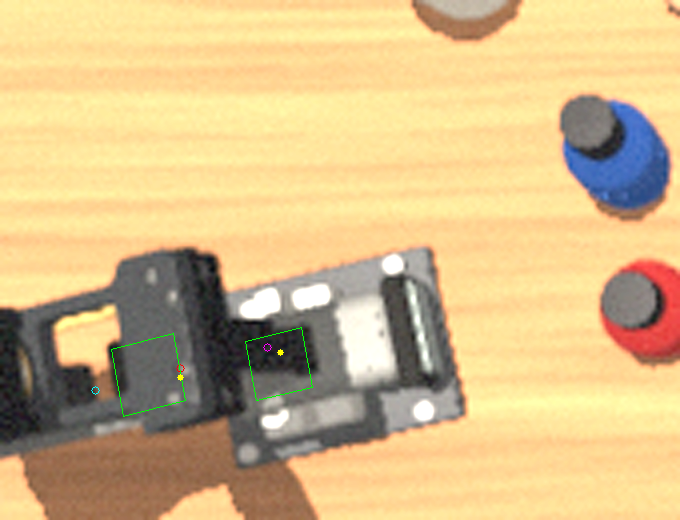

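```bash
python3 -m pendant '0 0 0 -0.02 0 0.25 -1;0 0 0 0 0 0.25 -1;0 0 0 0 0 0.25 -1;0 0 0 0 0 0.2 -1;0 0 0 0 0 0 -1'
python3 -c "
from ov import *
togo(tcp(.063),RPY)"
```

```text
time: 27.65
position: [0.5096, 0.2814, 0.1252]
tool_rot: [165.1, 0.1, 11.0]
force: [0.1, -0.0, -0.3]
width: 0.095
t 27.65 pos [509.6 281.4 125.2] rpy [1.651e+02 1.000e-01 1.100e+01] F [ 0.1 -0.  -0.3] w 0.095
turn [0.   0.02 0.  ] shift(now axes) [-0.01 -0.01  0.24] shift(after turn axes) [-0.01 -0.01  0.24]
```

```bash
python3 -m pendant '0 0 0 0 0 0.1 -1;0 0 0 0 0 0.08 -1;0 0 0 0 0 0 -0.47;0 0 0 0 0 0 -0.47;0 0 0 0 0 0 -0.47;0 0 0 0 0 0 -0.47' 12
python3 -c "
from ov import *
togo(tcp(.063),RPY)"
```

```text
time: 28.4
position: [0.5108, 0.2795, 0.12]
tool_rot: [165.0, -0.0, 11.0]
force: [-0.8, -3.0, 2.6]
width: 0.07
t 28.4 pos [510.8 279.5 120. ] rpy [165.  -0.  11.] F [-0.8 -3.   2.6] w 0.07
turn [ 0.01 -0.   -0.  ] shift(now axes) [-0.03 -0.02  0.11] shift(after turn axes) [-0.03 -0.02  0.11]
```

```bash
python3 -m pendant '0 0 0 0 0 0 -0.26;0 0 0 0 0 0 -0.26;0 0 0 0 0 0 -0.26' 20
python3 -m pendant '0 0 0 0 0 0 -0.1;0 0 0 0 0 0 -0.1;0 0 0 0 0 0 -0.1' 20
python3 -c "
from ov import *
o=r.observe();togo(tcp(.063),RPY); print('F grip axes',G.T@o['force'])"
```

```text
time: 28.78
position: [0.511, 0.28, 0.1199]
tool_rot: [165.1, -0.1, 11.0]
force: [1.2, -3.8, 4.7]
width: 0.06
time: 29.15
position: [0.5109, 0.28, 0.1199]
tool_rot: [165.1, -0.0, 11.0]
force: [0.8, -4.0, 6.0]
width: 0.0521
t 29.15 pos [510.9 280.  119.9] rpy [165.1  -0.   11. ] F [ 0.8 -4.   6. ] w 0.0521
turn [ 0.   -0.01 -0.  ] shift(now axes) [-0.03 -0.01  0.1 ] shift(after turn axes) [-0.03 -0.01  0.1 ]
F grip axes [5.4891304  0.00641221 4.74397086]
```

```bash
python3 -m pendant '0 0 0 0 0 0 0.02;0 0 0 0 0 0 0.02;0 0 0 0 0 0 0.1;0 0 0 0 0 0 0.1' 22
python3 -c "
from ov import *
o=r.observe();togo(tcp(.063),RPY); print('F grip axes',G.T@o['force'])"
```

```text
time: 29.65
position: [0.5104, 0.2817, 0.1188]
tool_rot: [165.2, -0.0, 11.1]
force: [2.0, 6.9, -0.6]
width: 0.0453
t 29.65 pos [510.4 281.7 118.8] rpy [165.2  -0.   11.1] F [ 2.   6.9 -0.6] w 0.0453
turn [-0.02 -0.01  0.01] shift(now axes) [-0.03  0.04  0.09] shift(after turn axes) [-0.03  0.04  0.09]
F grip axes [-6.28659848  3.23782807  1.08983706]
```

```bash
python3 -m pendant '0 0 0 0 -0.04 0 0.2;0 0 0 0 0 0 0.3;0 0 0 0 0 0 1' 24
python3 -c "
from ov import *
o=r.observe();togo(tcp(.063),RPY); print('F grip axes',G.T@o['force'])"
```

```text
time: 30.02
position: [0.5103, 0.2817, 0.1189]
tool_rot: [165.1, -0.0, 11.0]
force: [2.0, 2.7, 1.7]
width: 0.0453
t 30.02 pos [510.3 281.7 118.9] rpy [165.1  -0.   11. ] F [2.  2.7 1.7] w 0.0453
turn [-0.   -0.    0.01] shift(now axes) [-0.02  0.04  0.09] shift(after turn axes) [-0.02  0.04  0.09]
F grip axes [-1.79208155  2.52204313  2.21588812]
```

```bash
python3 -m pendant '0 0 0 0 0 0 1;0 0 0 0 0 0 1;0 0 0 0 0 0 1;0 0 0 0 0 0 1' 28
python3 -m pendant '0 0 0 0 0 0 1;0 0 0 0 0 0 1' 28
```

```text
time: 30.52
position: [0.5103, 0.2817, 0.1189]
tool_rot: [165.1, -0.0, 11.0]
force: [3.1, 3.9, 0.2]
width: 0.0453
time: 30.78
position: [0.5103, 0.2818, 0.1189]
tool_rot: [165.1, -0.0, 11.0]
force: [3.9, 3.8, -0.0]
width: 0.0451
```

```bash
python3 -m pendant '0 0 0 0 0 0 -0.2;0 0 0 0 0 0 -0.6;0 0 0 0 0 0 -1;0 0 0 0 0 0 -1;0 0 0 0 0 0 -1'
python3 -m pendant '0 0 0 0 0 -0.3 -1;0 0 0 0 0 -0.6 -1;0 0 0 0 0 -0.8 -1;0 0 0 0 0 -0.8 -1;0 0 0 0 0 -0.5 -1;0 0 0 0 0 0 -1'
python3 -c "
from ov import *
togo(tcp(.063),RPY)"
```

```text
time: 31.4
position: [0.5096, 0.2819, 0.1187]
tool_rot: [165.2, 0.1, 11.0]
force: [-0.0, 0.3, -0.7]
width: 0.0893
time: 32.15
position: [0.5051, 0.3129, 0.2373]
tool_rot: [165.2, -0.2, 11.0]
force: [0.6, -0.1, -0.5]
width: 0.0948
t 32.15 pos [505.1 312.9 237.3] rpy [165.2  -0.2  11. ] F [ 0.6 -0.1 -0.5] w 0.0948
turn [-0.02 -0.04 -0.  ] shift(now axes) [-0.06  0.05  3.16] shift(after turn axes) [-0.04  0.04  3.16]
```

```bash
python3 -m pendant '0 0 0 0 -0.5 -0.5 -1;0 0 0 -0.3 -0.9 -0.3 -1;0 0 0 -0.5 -0.9 0 -1;0 0 0 -0.5 -0.9 0 -1;0 0 0 -0.5 -0.9 0 -1;0 0 0 -0.5 -0.9 0 -1;0 0 0 -0.3 -0.6 0 -1;0 0 0 0 0 0 -1'
python3 - <<'E'
from grip import *
T,S=both()
t=T["img"][:,:,::-1];s=S["img"][:,:,::-1]
cv2.imwrite("pics/z1.png",t);cv2.imwrite("pics/z2.png",s)
a=cv2.resize(t[165:265,285:385],None,fx=4,fy=4,interpolation=cv2.INTER_CUBIC);b=cv2.resize(s[150:250,305:405],None,fx=4,fy=4,interpolation=cv2.INTER_CUBIC)
cv2.imwrite("pics/z3.png",np.hstack([a,b]))
a=cv2.resize(t[190:290,130:230],None,fx=4,fy=4,interpolation=cv2.INTER_CUBIC);b=cv2.resize(s[270:370,305:405],None,fx=4,fy=4,interpolation=cv2.INTER_CUBIC)
cv2.imwrite("pics/z4.png",cv2.convertScaleAbs(np.hstack([a,b]),alpha=1.8))
E
```

```text
time: 33.15
position: [0.3582, 0.5129, 0.2065]
tool_rot: [165.0, 0.1, 11.1]
force: [0.4, 0.6, 0.9]
width: 0.0948
```

View pics/z1.png

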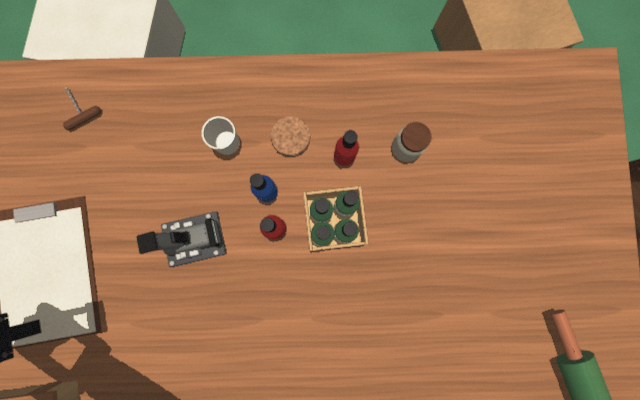

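View pics/z3.png

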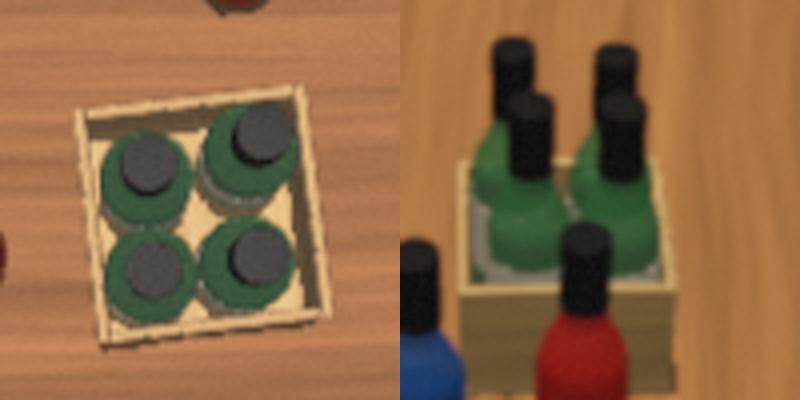

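View pics/z4.png

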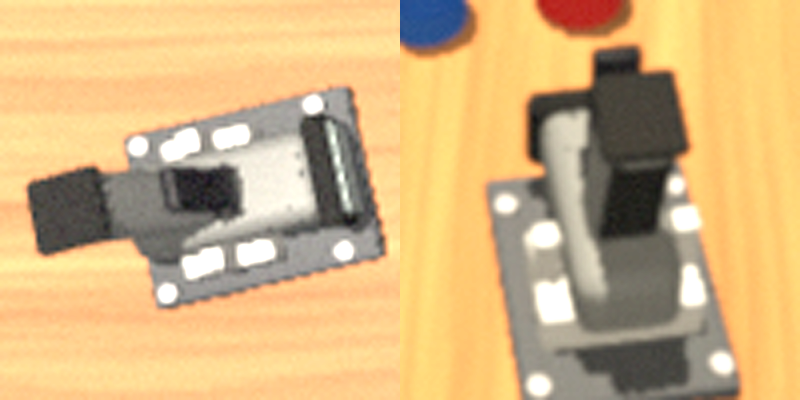

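View pics/z2.png

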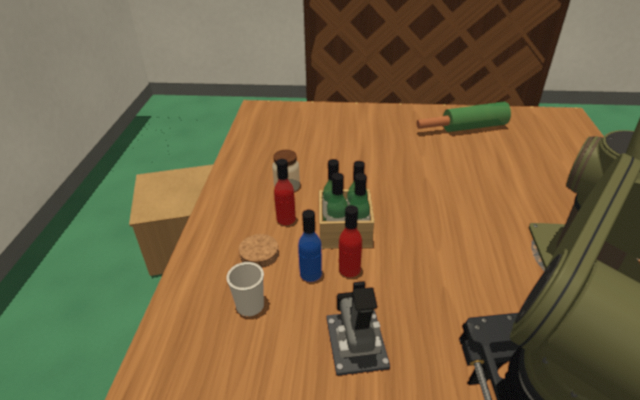

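```bash
python3 -c "
from cell import r
print(r.sign_off())"
```

```text
the job is handed in; nothing more can be done
None
```

I stood the green bottle in the free corner of the case, then squeezed the scanner's trigger and let it spring back. The job was handed in after about 33 s of the 67 s allowed.

- **Bottle:** I took it by the neck and lowered it slowly into the corner, shifting 1 to 2 mm off the wall when it touched. It pushed the two neighbours aside with only a few newtons at the wrist. It touched the floor at the height I expected, and I let it go there. The last pictures from both cameras show all four bottles upright in the case.
- **Scanner:** I squeezed at 22 to 28 N (limit 45 N) and held it for a little over 1 s.
    - **Trigger home:** The opening stayed at about 45 mm as I raised the force, which fits the 45 mm given for fully home. I judged this from the opening and the force; no picture shows the squeezed trigger.
    - **After release:** The pictures show the trigger sprung back, looking as it did at the start.
- **Everything else:** The jar, tumbler, coasters and the blue and red bottles look unmoved, and the arm ended clear of everything.

**Readings that disagreed:**
- The two cameras differed by about 3 to 7 mm in places. I corrected the side camera using the known position of the gripper.
- The gripper read about 24.5 mm on the 27 mm neck. I put this down to the pads giving a little.

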